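# Set out the bench for a wet-mount examination

### The job

Set out the bench for a wet-mount examination: on the long strip with three printed rings stand the large lidded specimen cup on the middle ring, the dark dropper bottle on the ring to its left and the small carton on the ring to its right (left and right as the robot sees them), each centred on its ring. Move the small lidded cup from the square tile onto the large cup, centred on its lid. Leave everything standing upright, and do not disturb the dish, the forceps or the tally counter.

Things in the scene. Friction and masses are not known exactly. Their poses are not given: they have to be found in the camera images.
- strip: Long flat white strip with rounded edges, fixed to the bench, 76 (x) x 236 (y) x 6 mm high, top at 6 mm. Origin: centre of its underside. Three printed grey rings 46 mm across lie in a row on its top, centred at y = +80 mm (left as the robot sees it), 0 and -80 mm (right) on its own y axis, at x = 0. Its x axis points roughly away from the robot (yaw 0.08 to 0.28 rad, counter-clockwise from above). It lies in the right or the left half of the work area, the tile in the other.
- tile: Square flat white tile, fixed to the bench, 80 x 80 x 6 mm high, top at 6 mm, with one printed grey ring 46 mm across in its middle. Origin: centre of its underside. A microscope stands beyond the work's left; the eyepieces overhang towards the robot at 0.28 to 0.37 m height, about 0.5 m ahead of the base: swing round them from the start.
- cup_large: Large specimen cup, translucent with a red flat screw lid, loose, 62 mm across the lid (58 mm body, lid from 50 mm up; starts in the front row with bottle and carton, about 85 mm apart), 64.5 mm tall to the flat top of the lid, 55 to 115 g. Origin: centre of its underside, z up.
- cup_small: Small specimen cup of the same form, red flat screw lid, loose, 41 mm across the lid (38 mm body, lid from 24 mm up), 39 mm tall, 27 to 57 g. It starts on the tile, near its middle. Origin: centre of its underside, z up.
- dropper: Small round dark-brown bottle with a black cap, loose, 33 mm across, 72 mm tall; the straight body ends at about 50 mm, then shoulder and cap 18 mm across; 55 to 115 g. Origin: centre of its underside, z up.
- carton: Small printed carton, a closed block, loose, 32 (its x) x 48 (its y) x 48 mm tall, 35 to 70 g. Origin: centre of its underside, z up; at the start its x axis is within 0.4 rad of the world's x. It may stand on its ring at any yaw.
- dish: Bystander: shallow clear round dish, 57 mm across, 15 mm tall, loose, behind the work. Origin: centre of its underside. Leave it where it is.
- forceps: Bystander: steel forceps lying flat, 125 mm long (its y) x 15 x 9 mm, loose, behind the work. Origin: centre of its underside. Leave it where it is.
- counter: Bystander: squat round white tally counter, 45 mm across, 32 mm tall, loose, at the back right of the work. Origin: centre of its underside. Leave it where it is.
There are look-alikes about, which are no part of the job. Leave any blue or yellow look-alike of the carton alone.

How it is judged (in metres and radians):
At the end, for the whole second after the job is handed in: On the strip, within 12 mm along x and y of the ring centres: large cup middle, dropper left (+y), carton right (-y). Small cup on the large cup's lid, centres within 12 mm. All upright (0.1 rad), at rest; dish, forceps, tally counter moved under 15 mm (x of cup_large in the frame of strip between -0.012 and 0.012 m and y of cup_large in the frame of strip between -0.012 and 0.012 m and z of cup_large in the frame of strip between 0.002 and 0.01 m and x of dropper in the frame of strip between -0.012 and 0.012 m and y of dropper in the frame of strip between 0.068 and 0.092 m and z of dropper in the frame of strip between 0.002 and 0.01 m and x of carton in the frame of strip between -0.012 and 0.012 m and y of carton in the frame of strip between -0.092 and -0.068 m and z of carton in the frame of strip between 0.002 and 0.01 m and horizontal distance between cup_small and cup_large below 0.012 m and z of cup_small in the frame of cup_large between 0.0595 and 0.0695 m and angle between each of cup_large, dropper, carton, cup_small's own z axis and vertical below 0.1 rad and linear speed of each of cup_large, dropper, carton, cup_small below 0.02 m/s and distance of each of dish, forceps, counter from where it was at the start of the episode below 0.015 m); the robot touches nothing.
It fails at once if the dish was disturbed (moved more than 25 mm) (distance of dish from where it was at the start of the episode above 0.025 m).
It fails at once if the forceps was disturbed (moved more than 25 mm) (distance of forceps from where it was at the start of the episode above 0.025 m).
It fails at once if the tally counter was disturbed (moved more than 25 mm) (distance of counter from where it was at the start of the episode above 0.025 m).
It also fails if it takes over 109 s, if anything falls off the work surface, if the arm or the gripper's body presses on something with over 40 N, if the wrist force passes 120 N, or if a joint passes its speed limit or range.

### The arm

A 6-joint arm with a two-finger parallel gripper is mounted at the origin on a cart in front of the work surface, level with it; the furniture and walls round the work are solid. World frame = base frame: x ahead of the robot, y to its left, z up, the work surface at z = 0. Lengths are in mm, angles in degrees, forces in N, time in s.
With the tool pointing down it reaches from about 300 to 850 mm from the base axis. Payload 4.2 kg.
Tool frame: the origin (TCP) lies at the very end of the fingers, on their centre line; the grasp point (between the pads) lies 19 mm behind it (env.grip_depth is the distance from the TCP to the grasp point, in mm); y points along the fingers, z is the direction in which the jaws open and shut, and the axes are right-handed (so a half turn about y gives the same grasp; the last joint's range is limited). The gripper opens to 91 mm and grips with 3 to 60 N. Pads are 32 mm wide; open, the fingers measure 118 mm over their backs; the gripper's body (76 mm by 178 mm) begins 60 mm behind the grasp point.
Start: joints at [-67.265, 18.312, 89.639, -0, 72.044, -1.146], TCP at [232.786, -525.789, 213.976] pointing down, gripper open.
Joint ranges: [-177.97, 177.97], [-48.28, 115.42], [12.27, 149.76], [-77.06, 257.06], [2.81, 150.46], [-146.56, 146.56]. Speed limits (degrees/s): [147.25, 147.25, 180, 180, 180, 180].

### API

Orientations are given as [roll, pitch, yaw] about the fixed x, y, z axes, in that order (R = Rz(yaw) Ry(pitch) Rx(roll)).
In Python, from workcell import state, imaging, job, env gives the robot as it stands.
- The arm moves only by the shell command python3 -m pendant 'ROWS' [FORCE]. ROWS is JSON, a list of rows, each an object with "delta_pos": the shift along the tool's x, y, z in cm, a list of three; "twist": the turn, a rotation vector about the tool's x, y, z in degrees, a list of three; "grip": the opening in per cent of the stroke, from 0 (shut) to 100 (fully open). In form: [{"delta_pos": [tx, ty, tz], "twist": [wx, wy, wz], "grip": grip}, ...]. A call has exactly 5 rows; each row is the pose to reach, as a shift and turn from the pose commanded when the call began, along the tool's axes at that moment; what a row does not reach only later rows make up. A row lasts 1/10 s, in which the tool goes at most 50 mm and 8.59 degrees, less where a joint would pass 70% of its speed; a pose out of reach is approached as far as the arm can. A call with a gripper value outside its range is refused whole. The fingers move at their own pace and stop on an object; FORCE is the grip in N (left out, the last holds). Time passes only in rows, so rows that repeat a pose let the fingers close, or fill a call up. It gives the time, the measured TCP pose, the force and the opening at its end, in the units of the state.
- state(): the state, without advancing time (a new reading comes with each control period).
- imaging.grab_frame(name): name is "scene" or "top"; returns (picture, depth): 384x512x3 uint8, red, green, blue; 384x512 float32, mm along the optical axis (not along the pixel's ray), 0 where there is no reading.
- imaging.camera_info(name): a dict with "fx", "fy", "cx", "cy" (pixels), "k1" (the pictures are not rectified: a ray, as slopes to the right and down, at radius r is drawn at 1 + k1 r^2 times it, then the intrinsics apply), "R" (3x3) and "t" (3): a world point X has camera coordinates R X + t. Camera axes: x right, y down, z forward; pixel columns grow to the right and rows downward; lengths in mm; the calibration is good to about 2 mm. A picture is of the moment at which its call begins. camera_info takes no time and is no camera call.
- job.job_done(): hands the job in, once; it reports no verdict.
The state is a dict: "time_s": time; "qpos": joint angles; "qvel": joint speeds; "effort": joint torques, N m; "ee_pos": TCP position; "ee_rot": TCP orientation; "force": force on the tool from outside, world axes, zero at the start; "torque": the same for the moment, N m; "gripper_width": finger opening in mm.
Only numpy, scipy, OpenCV 4.12 (cv2) and the standard library are available. Lean on these libraries where they do the work, as an engineer would, in place of code of your own. Each camera call takes 0.05 s, during which the arm holds its last target.

## Working session

There is one attempt and no reset: what is moved stays moved. The work goes in short steps, Python scripts to look and compute and a shell command to move; the robot and the scene stay as the last step left them, time stands still between calls to the robot, and variables do not carry over. Pictures are saved under pics/ and viewed, and the job is handed in when it is done.

```bash
ls; mkdir -p pics; python3 - <<'E'
from workcell import state, imaging, job, env
import cv2
s=state();print(s)
print(env.grip_depth)
for n in("scene","top"):
    p,d=imaging.grab_frame(n);cv2.imwrite(f"pics/{n}0.png",p[:,:,::-1])
    import numpy as np
    np.save(f"pics/{n}0d.npy",d)
    print(n,imaging.camera_info(n))
E
```

```text
pics
{'time_s': 0.0, 'qpos': array([-6.72630201e+01,  1.83525226e+01,  8.97064154e+01,  4.36751671e-04,
        7.20418790e+01, -1.14634041e+00]), 'qvel': array([ 0.02979499, -0.11847255,  0.11469875,  0.05921733,  0.02768638,
        0.03651046]), 'effort': array([ 3.08238350e-04, -4.12452722e+01, -2.31975639e+01,  7.30394572e-02,
        4.59035242e-02, -1.25845859e-04]), 'ee_pos': array([ 232.61149229, -525.30871164,  213.11136401]), 'ee_rot': array([-9.01007884e+01,  2.43210390e-03, -1.56116817e+02]), 'force': array([-0.23673233,  0.67602521, -0.32535052]), 'torque': array([-0.01845738, -0.02364395, -0.02070382]), 'gripper_width': 91.07931208582161}
18.8
scene {'fx': 495.6834241971268, 'fy': 495.6834241971268, 'cx': 251.42865530397728, 'cy': 197.53607048369417, 'k1': 0.07073355408836206, 'R': array([[ 0.85433399, -0.51959002, -0.01181687],
       [-0.3127373 , -0.49579158, -0.81017658],
       [ 0.41510096,  0.69585697, -0.58606678]]), 't': array([-537.56544617,   26.7195156 ,  925.30363162])}
top {'fx': 460.7979551977111, 'fy': 460.7979551977111, 'cx': 252.8466599997347, 'cy': 185.9235453398382, 'k1': -0.1241535903001466, 'R': array([[-0.00623996, -0.99970566, -0.02344478],
       [-0.99586979,  0.00833627, -0.0904095 ],
       [ 0.09057833,  0.0227838 , -0.99562868]]), 't': array([-286.63143599,  438.7177268 , 1031.89592914])}
```

View pics/scene0.png

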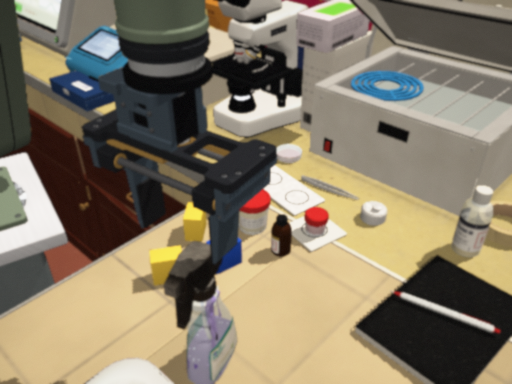

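View pics/top0.png

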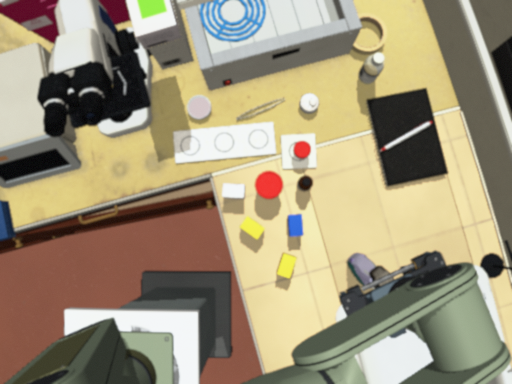

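```bash
cat > h.py <<'E'
import numpy as np, cv2
from workcell import state, imaging, job, env
def ray(n,uv):
    c=imaging.camera_info(n);K=np.array([[c['fx'],0,c['cx']],[0,c['fy'],c['cy']],[0,0,1]])
    q=cv2.undistortPoints(np.array(uv,float).reshape(-1,1,2),K,np.array([c['k1'],0,0,0,0.])).reshape(-1,2)
    R=np.array(c['R']);t=np.array(c['t'])
    return -R.T@t,np.c_[q,np.ones(len(q))]@R
def plane(n,uv,z):
    o,d=ray(n,uv);return (o+d*((z-o[2])/d[:,2])[:,None]).round(1)
def atdepth(n,uv,dep):
    o,d=ray(n,uv);return o+d*np.array(dep).reshape(-1,1)
E
python3 - <<'E'
import sys;sys.path.insert(0,'.')
from h import *
p=cv2.imread('pics/top0.png');d=np.load('pics/top0d.npy')
c=cv2.resize(p[80:290,160:350],None,fx=4,fy=4,interpolation=cv2.INTER_CUBIC)[:600*2];cv2.imwrite('pics/c1.png',cv2.resize(p[85:235,165:325],None,fx=4,fy=4,interpolation=cv2.INTER_CUBIC))
print(plane('top',[(224,142),(298,151),(268,185),(305,183),(233,191),(215,178),(252,229),(295,225)],0))
for uv in [(50,120),(45,100),(65,110),(95,105),(130,120),(130,60)]:
    print(uv,atdepth('top',[uv],d[uv[1],uv[0]]).round(0))
E
```

```text
[[ 541.8 -222.6    0. ]
 [ 518.8 -395.     0. ]
 [ 440.  -324.5    0. ]
 [ 443.9 -410.     0. ]
 [ 426.7 -243.5    0. ]
 [ 457.3 -201.7    0. ]
 [ 338.9 -286.9    0. ]
 [ 347.3 -385.6    0. ]]
(50, 120) [[510.  18. 380.]]
(45, 100) [[551.  44. 350.]]
(65, 110) [[534.   9. 347.]]
(95, 105) [[535. -50. 369.]]
(130, 120) [[587. -11.  47.]]
(130, 60) [[695. -34. 139.]]
```

View pics/c1.png

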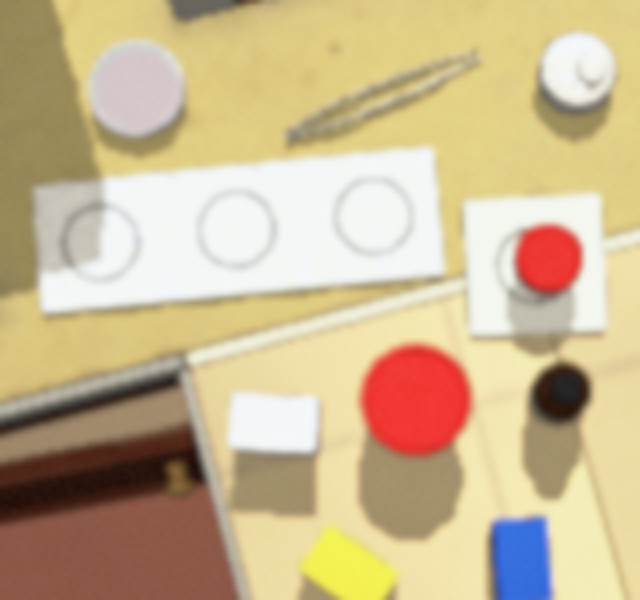

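```bash
cat > meas.py <<'E'
from h import *
def meas(n='top',img=None):
    if img is None: img=imaging.grab_frame(n)[0][:,:,::-1].copy()
    hsv=cv2.cvtColor(img,cv2.COLOR_BGR2HSV)
    red=((hsv[...,1]>150)&((hsv[...,0]<8)|(hsv[...,0]>172))&(hsv[...,2]>120)).astype(np.uint8)
    white=((hsv[...,1]<35)&(hsv[...,2]>175)).astype(np.uint8)
    return img,red,white
def blobs(m,box,amin=60):
    x0,y0,x1,y1=box;mm=np.zeros_like(m);mm[y0:y1,x0:x1]=m[y0:y1,x0:x1]
    k,l,s,c=cv2.connectedComponentsWithStats(mm)
    return [(s[i,4],c[i].round(2),(l==i).astype(np.uint8)) for i in range(1,k) if s[i,4]>=amin]
E
python3 - <<'E'
from meas import *
img=cv2.imread('pics/top0.png');_,red,white=meas(img=img);d=np.load('pics/top0d.npy')
box=(165,110,330,210)
for a,c,m in blobs(red,box): print('red',a,c,plane('top',[c],64.5 if a>300 else 39))
for a,c,m in blobs(white,box):
    ct=max(cv2.findContours(m,cv2.RETR_EXTERNAL,cv2.CHAIN_APPROX_NONE)[0],key=len)
    r=cv2.minAreaRect(ct);b=cv2.boxPoints(r)
    z=48 if a<500 else 6
    P=plane('top',b,z);print('white',a,c,'rect',[np.round(x,1) for x in r[:2]],r[2],'\n',P[:,:2].tolist(),P.mean(0))
g=img.max(2)
dk=(g<90).astype(np.uint8)
for a,c,m in blobs(dk,(290,170,320,200),20): print('dark',a,c,cv2.boundingRect(m))
dk=(g<35).astype(np.uint8)
for a,c,m in blobs(dk,(290,170,320,200),5): print('cap',a,c,cv2.boundingRect(m),plane('top',[c],72))
big=cv2.resize(img[165:205,285:325],None,fx=10,fy=10,interpolation=cv2.INTER_NEAREST);cv2.imwrite('pics/d1.png',big)
# ring centres from ellipses drawn: dark pixels within strip
v,u=np.mgrid[0:384,0:512];uv=np.c_[u.ravel(),v.ravel()]
P=atdepth('top',uv,d.ravel());ok=(d.ravel()>0)&(P[:,2]>260)&(P[:,2]<420)&(P[:,0]>380)&(P[:,0]<640)&(P[:,1]<150)
Q=P[ok];print('eyep',Q.min(0),Q.max(0),len(Q),np.percentile(Q,[1,99],axis=0))
E
```

```text
red 199 [301.72 149.38] [[ 515.9 -400.4   39. ]]
red 585 [268.46 184.68] [[ 434.7 -324.8   64.5]]
white 150 [198.37 113.2 ] rect [array([199., 114.]), array([ 8., 22.])] 90.0 
 [[607.4, -145.0], [606.5, -195.0], [588.0, -195.1], [588.8, -145.2]] [ 597.675 -170.075   48.   ]
white 3206 [224.92 142.07] rect [array([224., 142.]), array([ 32.5, 101.2])] 84.47245788574219 
 [[569.2, -100.8], [589.2, -337.0], [512.7, -343.4], [492.4, -109.2]] [ 540.875 -222.6      6.   ]
white 1018 [291.06 152.82] rect [array([270.6, 152.8]), array([ 34.5, 118. ])] 85.87240600585938 
 [[546.1, -191.7], [563.5, -465.8], [482.7, -469.6], [465.3, -197.7]] [ 514.4 -331.2    6. ]
white 321 [232.94 190.29] rect [array([233., 190.]), array([14., 22.])] 90.0 
 [[440.8, -222.3], [440.4, -271.0], [409.4, -270.9], [409.8, -222.3]] [ 425.1   -246.625   48.   ]
dark 147 [304.63 183.19] (298, 177, 14, 14)
cap 5 [303.8 183.2] (303, 182, 3, 3) [[ 436.5 -400.9   72. ]]
eyep [ 487.33014505 -772.88888407  260.12201774] [639.97628741  68.75109945 383.1591338 ] 4603 [[ 492.10469314 -766.11567435  266.04143407]
 [ 638.49835916   58.66239019  379.96034475]]
```

View pics/d1.png

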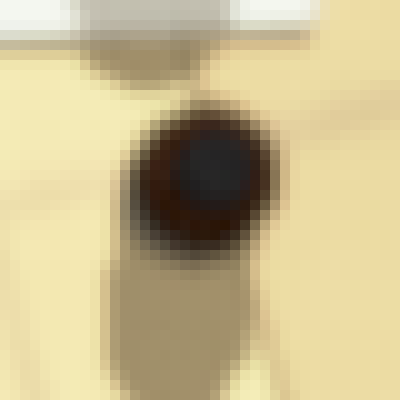

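```bash
python3 - <<'E'
from meas import *
img=cv2.imread('pics/top0.png');d=np.load('pics/top0d.npy')
g=img.min(2).astype(np.float32);bh=cv2.morphologyEx(g,cv2.MORPH_BLACKHAT,np.ones((5,5)))
for c0 in [(189.9,145.0),(223.8,141.8),(257.8,138.5)]:
    c=np.array(c0)
    v,u=np.mgrid[0:384,0:512]
    for _ in range(5):
        r=np.hypot(u-c[0],v-c[1]);w=(r>6.5)&(r<12.5)&(bh>12)
        pts=np.c_[u[w],v[w]].astype(np.float32)
        (cx,cy),ax,an=cv2.fitEllipse(pts);c=np.array([cx,cy])
    print(c,ax,len(pts),plane('top',[c],6))
print('cap',plane('top',[(306.0,181.0)],72))
v,u=np.mgrid[0:384,0:512];uv=np.c_[u.ravel(),v.ravel()]
P=atdepth('top',uv,d.ravel());ok=(d.ravel()>0)&(P[:,2]>200)&(P[:,2]<420)&(P[:,0]>380)&(P[:,0]<600)&(P[:,1]<150)&(P[:,1]>-300)
Q=P[ok];print('eyep',Q.min(0),Q.max(0))
for y in range(-110,60,20):
    k=(Q[:,1]>y)&(Q[:,1]<y+20)
    if k.any(): print(y,k.sum(),Q[k].min(0).round(),Q[k].max(0).round())
E
```

```text
[189.65324402 145.21890259] (18.868772506713867, 18.890993118286133) 128 [[ 534.1 -142.8    6. ]]
[223.67733765 141.85862732] (18.525659561157227, 19.364742279052734) 129 [[ 541.  -222.4    6. ]]
[257.95779419 138.60696411] (18.612598419189453, 19.247983932495117) 127 [[ 547.8 -302.1    6. ]]
cap [[ 441.3 -405.7   72. ]]
eyep [487.33014505 -59.64381927 296.14438891] [599.98187259  64.82336597 383.1591338 ]
-70 396 [508. -60. 298.] [597. -50. 381.]
-50 800 [503. -50. 296.] [600. -30. 382.]
-30 333 [508. -30. 340.] [600. -10. 374.]
-10 518 [490. -10. 313.] [600.  10. 380.]
10 906 [487.  10. 309.] [600.  30. 383.]
30 380 [490.  30. 333.] [600.  50. 374.]
50 137 [541.  50. 330.] [598.  65. 356.]
```

```bash
cat > go.py <<'E'
import sys
from h import *
from scipy.spatial.transform import Rotation as Ro
s=state();x,y,z,yaw=map(float,sys.argv[1:5])
R=Ro.from_euler('xyz',s['ee_rot'],degrees=True);T=Ro.from_euler('xyz',[-90,0,yaw],degrees=True)
dp=R.inv().apply(np.array([x,y,z])-s['ee_pos'])/10
print('t',round(s['time_s'],2),'pos',s['ee_pos'].round(1),'rot',s['ee_rot'].round(1),'w',round(s['gripper_width'],1),'F',s['force'].round(1))
print('delta',dp.round(2),'twist',(R.inv()*T).as_rotvec(degrees=True).round(1),'q',s['qpos'].round(0))
E
python3 -m pendant '[{"delta_pos":[0,-5,0],"twist":[0,0,0],"grip":55},{"delta_pos":[0,-5,0],"twist":[0,0,0],"grip":55},{"delta_pos":[0,-5,0],"twist":[0,0,0],"grip":55},{"delta_pos":[0,-5,0],"twist":[0,0,0],"grip":55},{"delta_pos":[0,-5,0],"twist":[0,0,0],"grip":55}]' 25; python3 go.py 441 -406 215 -85
python3 - <<'E'
from meas import *
img=cv2.imread('pics/top0.png')
d=np.load('pics/top0d.npy')
print([atdepth('top',[(u,v)],d[v,u]).round(0).tolist() for u,v in [(358,262),(365,270),(372,275)]])
E
```

```text
time_s: 0.6
ee_pos: [232.5, -525.2, 262.7]
ee_rot: [-90.1, 0.0, -156.1]
force: [-0.6, -0.4, -0.2]
gripper_width: 53.9
t 0.6 pos [ 232.5 -525.2  262.7] rot [ -90.1    0.  -156.1] w 53.9 F [-0.6 -0.4 -0.2]
delta [-23.89   4.77  -2.45] twist [  0.1 -71.1  -0.1] q [-67.  17.  85.   0.  79.  -1.]
[[[267.0, -515.0, 70.0]], [[253.0, -521.0, 108.0]], [[251.0, -517.0, 188.0]]]
```

Candidates, as top-image pixels:
- **Dropper:** dark bottle at (305,183). The white reagent bottle at (374,63) and the black knob at (492,262) are not it.
- **Carton:** white block at (233,190). Yellow blocks at (252,229) and (286,266) and the blue block at (295,225) are look-alikes.
- **Large cup:** big red lid at (268,185).
- **Small cup:** small red lid on the tile at (302,149).

The close crop shows the brown body with its black cap centred at (306,181), so that is the dropper.

```bash
python3 -m pendant '[{"delta_pos":[-23.9,0,-2.4],"twist":[0,-43,0],"grip":55},{"delta_pos":[-23.9,0,-2.4],"twist":[0,-43,0],"grip":55},{"delta_pos":[-23.9,0,-2.4],"twist":[0,-43,0],"grip":55},{"delta_pos":[-23.9,0,-2.4],"twist":[0,-43,0],"grip":55},{"delta_pos":[-23.9,0,-2.4],"twist":[0,-43,0],"grip":55}]'; python3 go.py 441 -406 150 -85
```

```text
time_s: 1.1
ee_pos: [443.4, -405.2, 262.9]
ee_rot: [-90.1, 0.1, -112.7]
force: [-0.8, -0.7, -0.5]
gripper_width: 50.3
t 1.1 pos [ 443.4 -405.2  262.9] rot [-9.010e+01  1.000e-01 -1.127e+02] w 50.3 F [-0.8 -0.7 -0.5]
delta [ 0.18 11.29 -0.18] twist [  0.1 -27.7  -0.1] q [-44.  19.  81.   0.  80. -21.]
```

```bash
python3 -m pendant '[{"delta_pos":[0.2,11.3,-0.2],"twist":[0.1,-27.7,0],"grip":55},{"delta_pos":[0.2,11.3,-0.2],"twist":[0.1,-27.7,0],"grip":55},{"delta_pos":[0.2,11.3,-0.2],"twist":[0.1,-27.7,0],"grip":55},{"delta_pos":[0.2,11.3,-0.2],"twist":[0.1,-27.7,0],"grip":55},{"delta_pos":[0.2,11.3,-0.2],"twist":[0.1,-27.7,0],"grip":55}]'; python3 go.py 441.3 -405.7 16 -85
python3 - <<'E'
from meas import *
p,d=imaging.grab_frame('scene');img=p[:,:,::-1].copy();cv2.imwrite('pics/s1.png',img)
_,red,_=meas(img=img)
for a,c,m in blobs(red,(150,120,400,300)): print(a,c,cv2.boundingRect(m),plane('scene',[c],64.5),plane('scene',[c],39))
E
```

```text
time_s: 1.6
ee_pos: [438.4, -407.5, 149.2]
ee_rot: [-90.0, 0.1, -85.5]
force: [0.7, 0.4, 1.0]
gripper_width: 49.8
t 1.6 pos [ 438.4 -407.5  149.2] rot [-90.    0.1 -85.5] w 49.8 F [0.7 0.4 1. ]
delta [-0.13 13.32  0.31] twist [ 0.  -0.5 -0.1] q [-44.  23.  92.   0.  65. -49.]
735 [251.95 199.67] (234, 187, 37, 26) [[ 430.3 -330.2   64.5]] [[ 448.3 -300.2   39. ]]
320 [316.52 215.51] (305, 207, 23, 19) [[ 495.8 -422.6   64.5]] [[ 517.1 -397.4   39. ]]
```

View pics/s1.png

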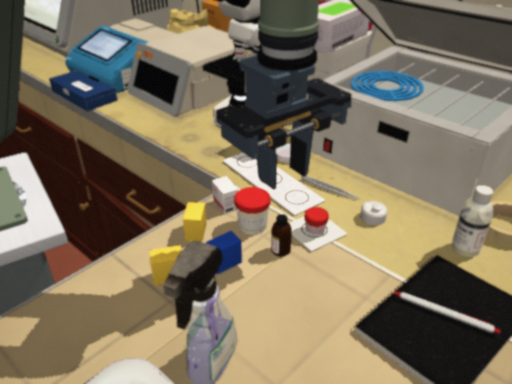

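```bash
python3 - <<'E'
from meas import *
print(plane('scene',[(281,218.5)],72),plane('scene',[(281,252)],3))
img=cv2.imread('pics/s1.png');cv2.imwrite('pics/s1c.png',cv2.resize(img[170:270,200:340],None,fx=5.7,fy=5.7,interpolation=cv2.INTER_CUBIC))
E
```

```text
[[ 437.6 -406.5   72. ]] [[ 437.8 -408.9    3. ]]
```

View pics/s1c.png

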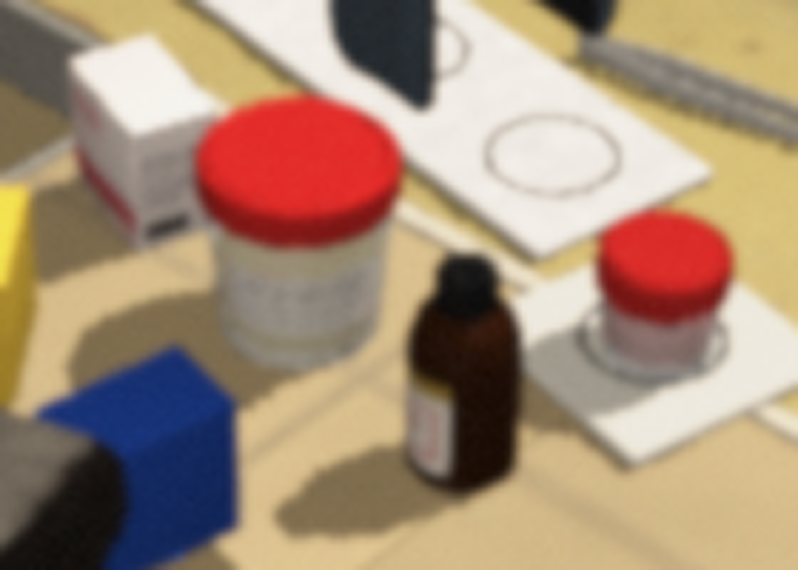

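The scene crop shows the dropper at (281,237), the printed white carton at (225,192), and both red cups. The positions agree with the top view to about 4 mm.

```bash
python3 -m pendant '[{"delta_pos":[-0.1,5,0.2],"twist":[0,-0.5,0],"grip":55},{"delta_pos":[-0.1,9,0.2],"twist":[0,-0.5,0],"grip":55},{"delta_pos":[-0.1,12.0,0.2],"twist":[0,-0.5,0],"grip":55},{"delta_pos":[-0.1,13.7,0.2],"twist":[0,-0.5,0],"grip":55},{"delta_pos":[-0.1,13.7,0.2],"twist":[0,-0.5,0],"grip":55}]'; python3 go.py 441.3 -405.7 12 -85
```

```text
time_s: 2.15
ee_pos: [439.8, -405.9, 11.7]
ee_rot: [-90.1, 0.2, -85.0]
force: [0.1, 0.8, -0.7]
gripper_width: 50.2
t 2.15 pos [ 439.8 -405.9   11.7] rot [-90.1   0.2 -85. ] w 50.2 F [ 0.1  0.8 -0.7]
delta [-0.   -0.03  0.15] twist [ 0.1  0.  -0.2] q [-44.  31. 101.   0.  48. -49.]
```

```bash
Z='x'; python3 -m pendant '[{"delta_pos":[0,0,0],"twist":[0,0,0],"grip":25},{"delta_pos":[0,0,0],"twist":[0,0,0],"grip":25},{"delta_pos":[0,0,0],"twist":[0,0,0],"grip":25},{"delta_pos":[0,0,0],"twist":[0,0,0],"grip":25},{"delta_pos":[0,0,0],"twist":[0,0,0],"grip":25}]' 25;  python3 -m pendant '[{"delta_pos":[0,0,0],"twist":[0,0,0],"grip":25},{"delta_pos":[0,-1,0],"twist":[0,0,0],"grip":25},{"delta_pos":[0,-2.5,0],"twist":[0,0,0],"grip":25},{"delta_pos":[0,-4,0],"twist":[0,0,0],"grip":25},{"delta_pos":[0,-4,0],"twist":[0,0,0],"grip":25}]' 25; python3 go.py 534.1 -142.8 130 -85
```

```text
time_s: 2.65
ee_pos: [442.0, -407.9, 15.6]
ee_rot: [-89.8, -0.2, -85.0]
force: [-0.6, -1.1, 6.6]
gripper_width: 32.8
time_s: 3.15
ee_pos: [442.1, -408.0, 56.2]
ee_rot: [-89.7, -0.2, -84.9]
force: [0.1, -1.0, -0.4]
gripper_width: 32.6
t 3.15 pos [ 442.1 -408.    56.2] rot [-89.7  -0.2 -84.9] w 32.6 F [ 0.1 -1.  -0.4]
delta [-25.57  -7.42  11.53] twist [-0.3  0.1  0.2] q [-44.  28.  98.   0.  53. -49.]
```

```bash
python3 - <<'E'
from meas import *
for n in('scene','top'):
    p,d=imaging.grab_frame(n);img=p[:,:,::-1].copy()
    cv2.imwrite(f'pics/{n}2.png',cv2.resize(img[130:270,170:370] if n=='scene' else img[85:235,165:365],None,fx=4,fy=4,interpolation=cv2.INTER_CUBIC))
s=state();print(s['ee_pos'],s['ee_rot'],s['force'])
E
```

```text
[ 440.95755306 -406.89897932   54.09738611] [-8.98957466e+01 -3.54418238e-02 -8.49486764e+01] [-0.28947295  0.55967254 -0.78630903]
```

View pics/scene2.png

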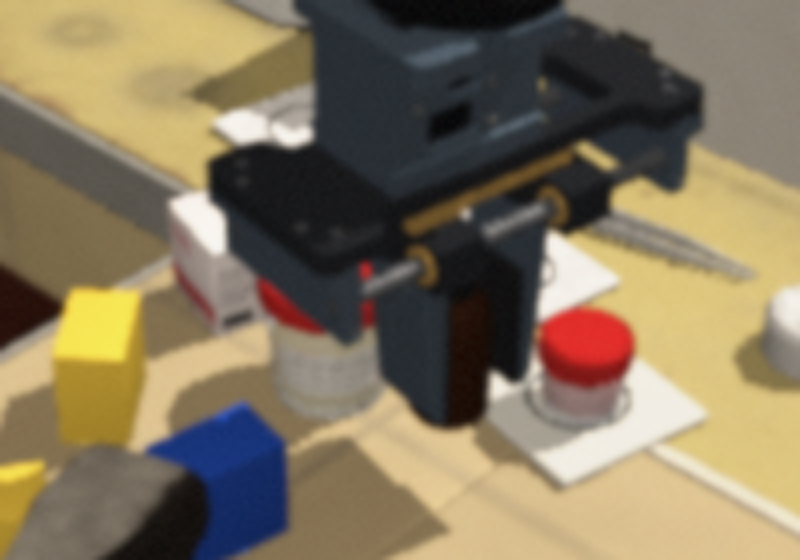

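```bash
python3 -m pendant '[{"delta_pos":[0,-4,0],"twist":[0,0,0],"grip":25},{"delta_pos":[0,-7.5,0],"twist":[0,0,0],"grip":25},{"delta_pos":[-3,-7.5,1.5],"twist":[0,0,0],"grip":25},{"delta_pos":[-7,-7.5,3.5],"twist":[0,0,0],"grip":25},{"delta_pos":[-11,-7.5,6],"twist":[0,0,0],"grip":25}]' 25;  python3 -m pendant '[{"delta_pos":[-4,0,1.8],"twist":[0,0,0],"grip":25},{"delta_pos":[-8,0,3.6],"twist":[0,0,0],"grip":25},{"delta_pos":[-12,0,5],"twist":[0,0,0],"grip":25},{"delta_pos":[-14.4,0,5.6],"twist":[0,0,0],"grip":25},{"delta_pos":[-14.4,0,5.6],"twist":[0,0,0],"grip":25}]' 25; sleep 0; python3 go.py 534.1 -142.8 130 -85
```

```text
time_s: 3.75
ee_pos: [490.2, -290.9, 128.2]
ee_rot: [-90.0, 0.0, -85.1]
force: [0.3, 0.1, -1.8]
gripper_width: 32.6
time_s: 4.25
ee_pos: [533.7, -140.5, 127.9]
ee_rot: [-90.0, 0.1, -84.7]
force: [0.1, -0.0, -0.8]
gripper_width: 32.7
t 4.25 pos [ 533.7 -140.5  127.9] rot [-90.    0.1 -84.7] w 32.7 F [ 0.1 -0.  -0.8]
delta [ 0.23 -0.21  0.02] twist [ 0.   0.3 -0.1] q [-16.  20. 100.   0.  60. -21.]
```

```bash
python3 -m pendant '[{"delta_pos":[0.2,3,0],"twist":[0,0,0],"grip":25},{"delta_pos":[0.2,6.5,0],"twist":[0,0,0],"grip":25},{"delta_pos":[0.2,9,0],"twist":[0,0,0],"grip":25},{"delta_pos":[0.2,9.8,0],"twist":[0,0,0],"grip":25},{"delta_pos":[0.2,9.8,0],"twist":[0,0,0],"grip":25}]' 25;  python3 go.py 534.1 -142.8 20 -85
python3 - <<'E'
from meas import *
p,d=imaging.grab_frame('scene');img=p[:,:,::-1].copy()
cv2.imwrite('pics/s3.png',cv2.resize(img[100:240,170:370],None,fx=4,fy=4,interpolation=cv2.INTER_CUBIC))
s=state();print(s['ee_pos'],s['ee_rot'],s['force'])
E
```

```text
time_s: 4.75
ee_pos: [533.4, -146.2, 29.7]
ee_rot: [-90.1, 0.0, -85.0]
force: [0.6, -0.6, -0.2]
gripper_width: 32.8
t 4.75 pos [ 533.4 -146.2   29.7] rot [-90.1   0.  -85. ] w 32.8 F [ 0.6 -0.6 -0.2]
delta [-0.33  0.97  0.1 ] twist [ 0.1  0.  -0. ] q [-17.  27. 106.  -0.  47. -22.]
[ 534.49152754 -146.41052989   30.99690133] [-8.99269893e+01 -2.81375570e-02 -8.49838727e+01] [ 0.09924221 -0.02891135 -0.31790564]
```

View pics/s3.png

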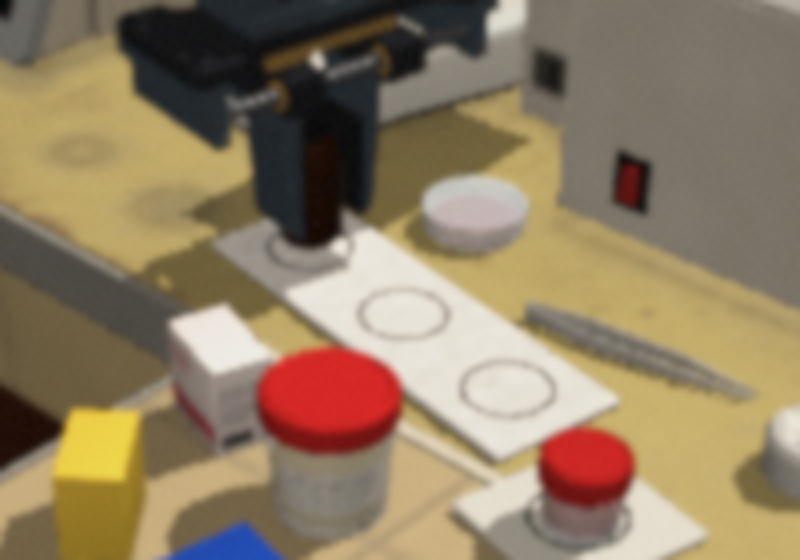

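The scene picture shows the bottle upright above the left ring at crop (315,245), with the dish and forceps well clear.

```bash
python3 -m pendant '[{"delta_pos":[-0.2,0.2,0],"twist":[0,0,0],"grip":25},{"delta_pos":[-0.35,0.4,0],"twist":[0,0,0],"grip":25},{"delta_pos":[-0.35,0.6,0],"twist":[0,0,0],"grip":25},{"delta_pos":[-0.35,0.8,0],"twist":[0,0,0],"grip":25},{"delta_pos":[-0.35,0.8,0],"twist":[0,0,0],"grip":25}]' 25;  python3 -m pendant '[{"delta_pos":[0,0.1,0],"twist":[0,0,0],"grip":25},{"delta_pos":[0,0.2,0],"twist":[0,0,0],"grip":25},{"delta_pos":[0,0.3,0],"twist":[0,0,0],"grip":25},{"delta_pos":[0,0.3,0],"twist":[0,0,0],"grip":25},{"delta_pos":[0,0.3,0],"twist":[0,0,0],"grip":25}]' 25;python3 go.py 534.1 -142.8 20 -85
```

```text
time_s: 5.3
ee_pos: [534.1, -142.2, 23.0]
ee_rot: [-89.9, -0.0, -84.9]
force: [1.0, 0.7, -1.1]
gripper_width: 32.8
time_s: 5.8
ee_pos: [534.3, -142.3, 21.6]
ee_rot: [-89.9, -0.0, -84.9]
force: [-2.2, 1.6, 10.2]
gripper_width: 32.3
t 5.8 pos [ 534.3 -142.3   21.6] rot [-89.9  -0.  -84.9] w 32.3 F [-2.2  1.6 10.2]
delta [ 0.05  0.16 -0.03] twist [-0.1  0.1  0. ] q [-16.  27. 107.   0.  46. -21.]
```

```bash
python3 -m pendant '[{"delta_pos":[0,-0.1,0],"twist":[0,0,0],"grip":38},{"delta_pos":[0,-0.1,0],"twist":[0,0,0],"grip":42},{"delta_pos":[0,-0.1,0],"twist":[0,0,0],"grip":50},{"delta_pos":[0,-0.1,0],"twist":[0,0,0],"grip":50},{"delta_pos":[0,-0.1,0],"twist":[0,0,0],"grip":50}]' 25;  python3 -m pendant '[{"delta_pos":[0,-1,0],"twist":[0,0,0],"grip":50},{"delta_pos":[0,-4,0],"twist":[0,0,0],"grip":50},{"delta_pos":[0,-8,0],"twist":[0,0,0],"grip":50},{"delta_pos":[0,-11,0],"twist":[0,0,0],"grip":50},{"delta_pos":[0,-11,0],"twist":[0,0,0],"grip":50}]' 25;python3 go.py 434.7 -324.8 130 -85
```

```text
time_s: 6.3
ee_pos: [534.1, -142.3, 20.8]
ee_rot: [-89.9, -0.0, -84.9]
force: [0.4, 0.3, -0.0]
gripper_width: 45.3
time_s: 6.8
ee_pos: [537.0, -143.1, 136.3]
ee_rot: [-89.3, -0.2, -84.9]
force: [0.2, 0.6, -0.4]
gripper_width: 45.4
t 6.8 pos [ 537.  -143.1  136.3] rot [-89.3  -0.2 -84.9] w 45.4 F [ 0.2  0.6 -0.4]
delta [ 17.19   0.57 -11.8 ] twist [-0.7  0.1  0.2] q [-16.  20.  99.   0.  60. -21.]
```

```bash
python3 -m pendant '[{"delta_pos":[4.2,0,-2.8],"twist":[0,0,0],"grip":50},{"delta_pos":[8.5,0,-5.8],"twist":[0,0,0],"grip":70},{"delta_pos":[12.8,0,-8.8],"twist":[0,0,0],"grip":95},{"delta_pos":[17.2,0,-11.6],"twist":[0,0,0],"grip":95},{"delta_pos":[17.2,0,-11.6],"twist":[0,0,0],"grip":95}]' 25; python3 - <<'E'
from meas import *
p,d=imaging.grab_frame('scene');img=p[:,:,::-1].copy()
cv2.imwrite('pics/s4.png',cv2.resize(img[100:240,170:370],None,fx=4,fy=4,interpolation=cv2.INTER_CUBIC))
p,d=imaging.grab_frame('top');img=p[:,:,::-1].copy()
cv2.imwrite('pics/t4.png',cv2.resize(img[85:235,165:365],None,fx=4,fy=4,interpolation=cv2.INTER_CUBIC))
E
python3 go.py 434.7 -324.8 38 -85
```

```text
time_s: 7.3
ee_pos: [430.9, -327.5, 130.5]
ee_rot: [-90.0, -0.1, -85.2]
force: [0.2, 0.7, 0.1]
gripper_width: 75.0
t 7.4 pos [ 432.6 -324.6  130.4] rot [-89.9   0.  -85.1] w 82.8 F [ 0.5 -0.1 -0. ]
delta [0.04 9.24 0.2 ] twist [-0.1 -0.1 -0. ] q [-38.  19. 101.   0.  59. -43.]
```

View pics/s4.png

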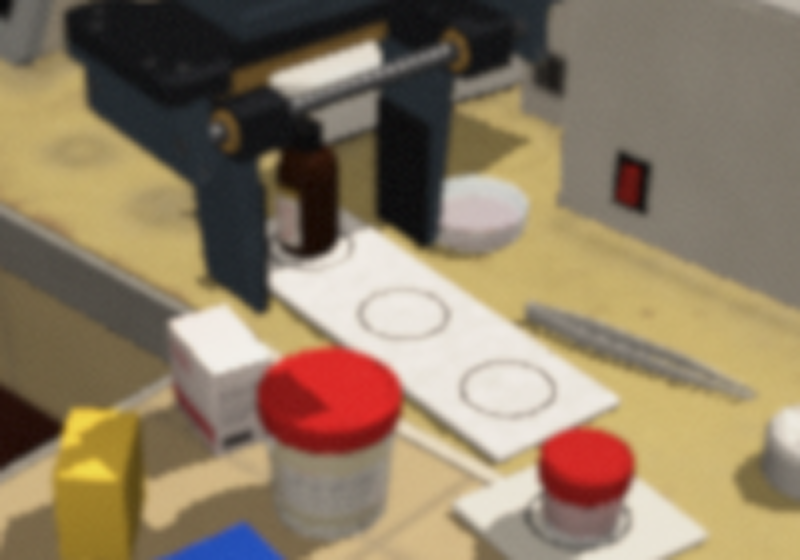

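View pics/t4.png

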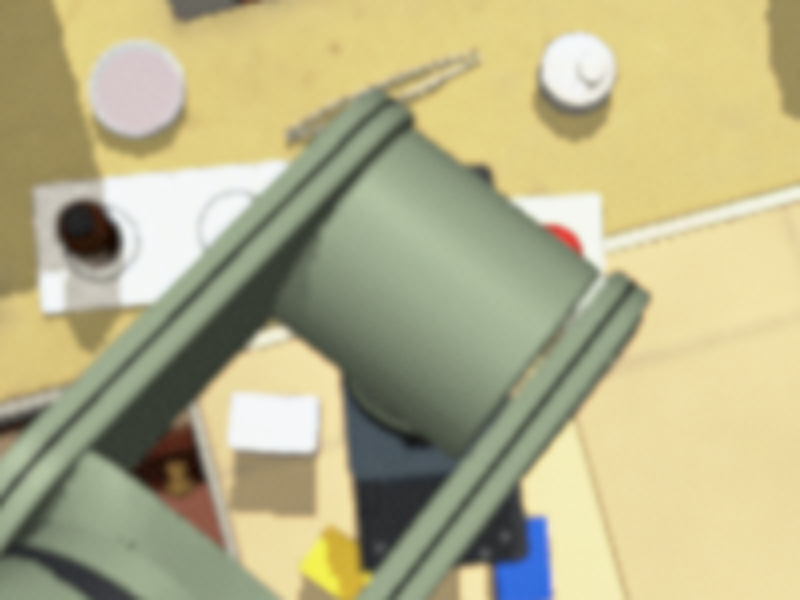

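```bash
python3 - <<'E'
from meas import *
print(plane('top',[(165+80/4-.4,85+218/4-.4)],78), plane('scene',[(170+307/4-.4,100+123/4-.4)],78))
E
python3 -m pendant '[{"delta_pos":[0,2,0.2],"twist":[0,0,0],"grip":100},{"delta_pos":[0,5,0.2],"twist":[0,0,0],"grip":100},{"delta_pos":[0,7.5,0.2],"twist":[0,0,0],"grip":100},{"delta_pos":[0,9.2,0.2],"twist":[0,0,0],"grip":100},{"delta_pos":[0,9.2,0.2],"twist":[0,0,0],"grip":100}]' 25;python3 go.py 434.7 -324.8 38 -85
```

```text
[[ 534.6 -143.2   78. ]] [[ 535.3 -136.3   78. ]]
time_s: 7.9
ee_pos: [434.9, -320.7, 36.5]
ee_rot: [-90.2, 0.2, -84.8]
force: [0.0, 0.5, 0.1]
gripper_width: 91.4
t 7.9 pos [ 434.9 -320.7   36.5] rot [-90.2   0.2 -84.8] w 91.4 F [0.  0.5 0.1]
delta [ 0.41 -0.16 -0.06] twist [ 0.2  0.2 -0.2] q [-38.  25. 108.   0.  47. -43.]
```

```bash
python3 -m pendant '[{"delta_pos":[0,0,0],"twist":[0,0,0],"grip":100},{"delta_pos":[0,0,0],"twist":[0,0,0],"grip":100},{"delta_pos":[0,0,0],"twist":[0,0,0],"grip":85},{"delta_pos":[0,0,0],"twist":[0,0,0],"grip":75},{"delta_pos":[0,0,0],"twist":[0,0,0],"grip":75}]' 30;python3 go.py 434.7 -324.8 38 -85
```

```text
time_s: 8.4
ee_pos: [435.9, -323.9, 39.5]
ee_rot: [-89.9, -0.1, -85.0]
force: [-0.4, 0.3, 0.5]
gripper_width: 70.5
t 8.4 pos [ 435.9 -323.9   39.5] rot [-89.9  -0.1 -85. ] w 70.5 F [-0.4  0.3  0.5]
delta [ 0.08  0.15 -0.13] twist [-0.1  0.   0.1] q [-38.  25. 107.   0.  47. -43.]
```

```bash
python3 -m pendant '[{"delta_pos":[0.1,0.1,0],"twist":[0,0,0],"grip":60},{"delta_pos":[0.1,0.1,0],"twist":[0,0,0],"grip":55},{"delta_pos":[0.1,0.1,0],"twist":[0,0,0],"grip":55},{"delta_pos":[0.1,0.1,0],"twist":[0,0,0],"grip":55},{"delta_pos":[0.1,0.1,0],"twist":[0,0,0],"grip":55}]' 30;python3 -m pendant '[{"delta_pos":[0,-0.5,0],"twist":[0,0,0],"grip":55},{"delta_pos":[0,-1.5,0],"twist":[0,0,0],"grip":55},{"delta_pos":[0,-3,0],"twist":[0,0,0],"grip":55},{"delta_pos":[0,-4,0],"twist":[0,0,0],"grip":55},{"delta_pos":[0,-4,0],"twist":[0,0,0],"grip":55}]' 30;python3 go.py 541 -222.4 80 -85
```

```text
time_s: 8.9
ee_pos: [435.9, -324.8, 38.0]
ee_rot: [-89.9, -0.0, -84.9]
force: [-0.7, -1.1, 0.7]
gripper_width: 59.2
time_s: 9.4
ee_pos: [436.8, -325.4, 79.8]
ee_rot: [-89.7, -0.2, -84.9]
force: [-0.7, -0.7, -0.4]
gripper_width: 59.5
t 9.4 pos [ 436.8 -325.4   79.8] rot [-89.7  -0.2 -84.9] w 59.5 F [-0.7 -0.7 -0.4]
delta [-9.34  0.   11.29] twist [-0.3  0.1  0.2] q [-38.  22. 105.   0.  53. -43.]
```

```bash
python3 - <<'E'
from meas import *
p,d=imaging.grab_frame('scene');img=p[:,:,::-1].copy()
cv2.imwrite('pics/s5.png',cv2.resize(img[100:240,170:370],None,fx=4,fy=4,interpolation=cv2.INTER_CUBIC))
print(state()['ee_pos'],state()['force'])
E
```

```text
[ 436.16892906 -324.95964295   78.83585983] [ 0.55798997 -0.29653495 -0.57521864]
```

View pics/s5.png

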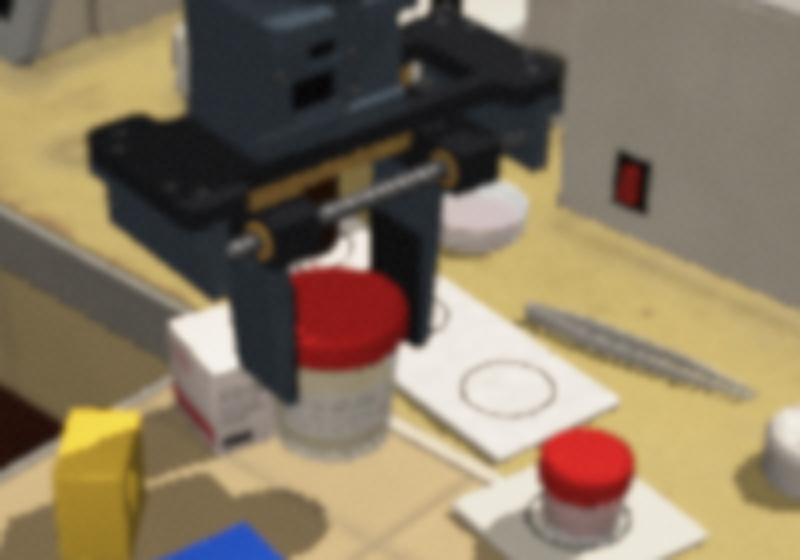

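```bash
python3 -m pendant '[{"delta_pos":[0,-2,0],"twist":[0,0,0],"grip":55},{"delta_pos":[-2,-3,3],"twist":[0,0,0],"grip":55},{"delta_pos":[-4.5,-3,6],"twist":[0,0,0],"grip":55},{"delta_pos":[-7.5,-3,9.5],"twist":[0,0,0],"grip":55},{"delta_pos":[-9.4,-3,11.3],"twist":[0,0,0],"grip":55}]' 30;python3 -m pendant '[{"delta_pos":[0,0,0],"twist":[0,0,0],"grip":55},{"delta_pos":[0,1,0],"twist":[0,0,0],"grip":55},{"delta_pos":[0,3,0],"twist":[0,0,0],"grip":55},{"delta_pos":[0,4.5,0],"twist":[0,0,0],"grip":55},{"delta_pos":[0,4.5,0],"twist":[0,0,0],"grip":55}]' 30;python3 go.py 541 -222.4 45 -85
```

```text
time_s: 9.95
ee_pos: [541.8, -219.0, 107.5]
ee_rot: [-89.9, 0.0, -84.9]
force: [-0.1, -0.6, -0.2]
gripper_width: 59.4
time_s: 10.45
ee_pos: [537.0, -221.2, 60.1]
ee_rot: [-90.3, 0.1, -85.0]
force: [-0.3, 0.6, -1.8]
gripper_width: 58.9
t 10.45 pos [ 537.  -221.2   60.1] rot [-90.3   0.1 -85. ] w 58.9 F [-0.3  0.6 -1.8]
delta [0.16 1.5  0.4 ] twist [ 0.3 -0.  -0.1] q [-24.  27. 101.   0.  53. -28.]
```

```bash
python3 -m pendant '[{"delta_pos":[0,0.4,0],"twist":[0,0,0],"grip":55},{"delta_pos":[0,0.8,0],"twist":[0,0,0],"grip":55},{"delta_pos":[0,1.0,0],"twist":[0,0,0],"grip":55},{"delta_pos":[0,1.0,0],"twist":[0,0,0],"grip":55},{"delta_pos":[0,1.0,0],"twist":[0,0,0],"grip":55}]' 30;python3 go.py 541 -222.4 44 -85
```

```text
time_s: 10.95
ee_pos: [540.3, -221.2, 53.4]
ee_rot: [-89.9, -0.0, -84.9]
force: [-0.7, 0.2, -2.4]
gripper_width: 59.5
t 10.95 pos [ 540.3 -221.2   53.4] rot [-89.9  -0.  -84.9] w 59.5 F [-0.7  0.2 -2.4]
delta [0.13 0.94 0.06] twist [-0.1  0.1  0. ] q [-23.  27. 101.   0.  52. -28.]
```

```bash
python3 -m pendant '[{"delta_pos":[0.1,0.3,0],"twist":[0,0,0],"grip":55},{"delta_pos":[0.1,0.6,0.1],"twist":[0,0,0],"grip":55},{"delta_pos":[0.1,0.8,0.1],"twist":[0,0,0],"grip":55},{"delta_pos":[0.1,0.9,0.1],"twist":[0,0,0],"grip":55},{"delta_pos":[0.1,0.9,0.1],"twist":[0,0,0],"grip":55}]' 30;python3 -m pendant '[{"delta_pos":[0,0.05,0],"twist":[0,0,0],"grip":55},{"delta_pos":[0,0.1,0],"twist":[0,0,0],"grip":55},{"delta_pos":[0,0.15,0],"twist":[0,0,0],"grip":55},{"delta_pos":[0,0.2,0],"twist":[0,0,0],"grip":55},{"delta_pos":[0,0.2,0],"twist":[0,0,0],"grip":55}]' 30;python3 go.py 541 -222.4 44 -85
```

```text
time_s: 11.45
ee_pos: [541.2, -222.0, 44.1]
ee_rot: [-89.9, -0.0, -84.9]
force: [0.2, -0.3, -1.1]
gripper_width: 59.5
time_s: 11.95
ee_pos: [541.3, -222.2, 43.9]
ee_rot: [-89.9, -0.1, -84.9]
force: [-3.0, 0.4, 10.9]
gripper_width: 59.5
t 11.95 pos [ 541.3 -222.2   43.9] rot [-89.9  -0.1 -84.9] w 59.5 F [-3.   0.4 10.9]
delta [ 0.02 -0.01 -0.03] twist [-0.1  0.1  0.1] q [-23.  28. 101.   0.  51. -29.]
```

```bash
python3 -m pendant '[{"delta_pos":[0,-0.1,0],"twist":[0,0,0],"grip":68},{"delta_pos":[0,-0.1,0],"twist":[0,0,0],"grip":75},{"delta_pos":[0,-0.1,0],"twist":[0,0,0],"grip":85},{"delta_pos":[0,-0.1,0],"twist":[0,0,0],"grip":85},{"delta_pos":[0,-0.1,0],"twist":[0,0,0],"grip":85}]' 25;  python3 -m pendant '[{"delta_pos":[0,-1,0],"twist":[0,0,0],"grip":85},{"delta_pos":[0,-4,0],"twist":[0,0,0],"grip":85},{"delta_pos":[0,-8,0],"twist":[0,0,0],"grip":85},{"delta_pos":[0,-8,0],"twist":[0,0,0],"grip":85},{"delta_pos":[0,-8,0],"twist":[0,0,0],"grip":85}]' 25;python3 go.py 425 -246.6 130 -90
```

```text
time_s: 12.45
ee_pos: [541.1, -221.9, 42.8]
ee_rot: [-89.9, -0.0, -84.9]
force: [0.1, -0.3, -0.2]
gripper_width: 77.5
time_s: 12.95
ee_pos: [541.6, -222.2, 124.6]
ee_rot: [-89.8, -0.1, -84.9]
force: [-0.5, -0.7, -0.1]
gripper_width: 77.2
t 12.95 pos [ 541.6 -222.2  124.6] rot [-89.8  -0.1 -84.9] w 77.2 F [-0.5 -0.7 -0.1]
delta [  1.41  -0.59 -11.83] twist [-0.2  5.1  0.1] q [-23.  23.  96.   0.  61. -29.]
```

```bash
python3 -m pendant '[{"delta_pos":[0.4,0,-3],"twist":[0,2,0],"grip":85},{"delta_pos":[0.8,0,-6],"twist":[0,4,0],"grip":70},{"delta_pos":[1.2,0,-9],"twist":[0,6,0],"grip":58},{"delta_pos":[1.4,0,-11.7],"twist":[0,7.7,0],"grip":58},{"delta_pos":[1.4,0,-11.7],"twist":[0,7.7,0],"grip":58}]' 25; python3 -m pendant '[{"delta_pos":[0,0,0],"twist":[0,0,0],"grip":58},{"delta_pos":[0,0,0],"twist":[0,0,0],"grip":58},{"delta_pos":[0,0,0],"twist":[0,0,0],"grip":58},{"delta_pos":[0,0,0],"twist":[0,0,0],"grip":58},{"delta_pos":[0,0,0],"twist":[0,0,0],"grip":58}]'; python3 - <<'E'
from meas import *
p,d=imaging.grab_frame('scene');img=p[:,:,::-1].copy()
cv2.imwrite('pics/s6.png',cv2.resize(img[100:240,170:370],None,fx=4,fy=4,interpolation=cv2.INTER_CUBIC))
E
python3 go.py 425.1 -246.6 12 -92.6
```

```text
time_s: 13.45
ee_pos: [421.5, -245.4, 121.5]
ee_rot: [-90.2, 0.1, -92.8]
force: [-0.4, -0.8, -0.3]
gripper_width: 53.4
time_s: 13.95
ee_pos: [426.1, -246.1, 122.7]
ee_rot: [-89.9, -0.0, -92.6]
force: [0.1, -0.8, -0.5]
gripper_width: 52.8
t 14.0 pos [ 426.  -246.1  122.8] rot [-89.9  -0.  -92.6] w 53.0 F [-0.1  0.3 -0.7]
delta [ 0.05 11.08 -0.11] twist [-0.1 -0.   0. ] q [-31.  16. 108.   0.  56. -29.]
```

View pics/s6.png

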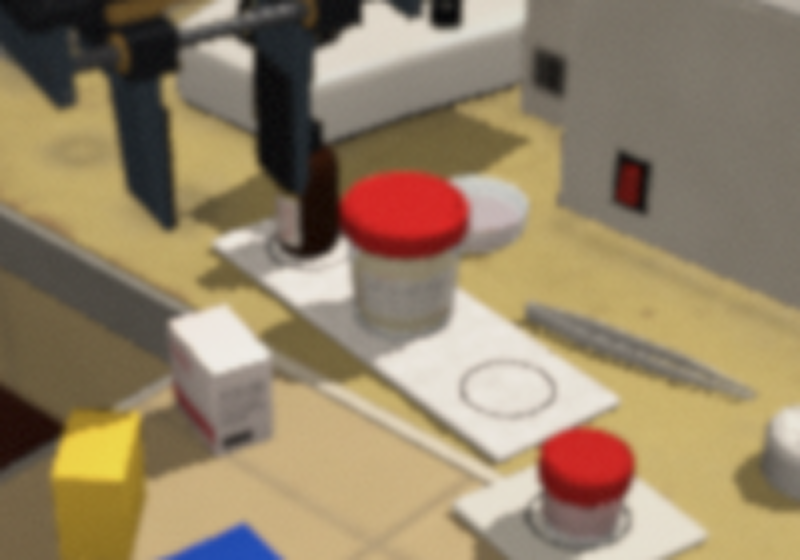

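```bash
python3 - <<'E'
from meas import *
print(plane('scene',[(170+220/4-.4,100+340/4-.4)],48))
E
python3 -m pendant '[{"delta_pos":[0,3,0],"twist":[0,0,0],"grip":58},{"delta_pos":[0,7,0],"twist":[0,0,0],"grip":58},{"delta_pos":[0,10,0],"twist":[0,0,0],"grip":58},{"delta_pos":[0,11,0],"twist":[0,0,0],"grip":58},{"delta_pos":[0,11,0],"twist":[0,0,0],"grip":58}]';python3 -m pendant '[{"delta_pos":[0,0,0],"twist":[0,0,0],"grip":58},{"delta_pos":[0,0,0],"twist":[0,0,0],"grip":45},{"delta_pos":[0,0,0],"twist":[0,0,0],"grip":35},{"delta_pos":[0,0,0],"twist":[0,0,0],"grip":25},{"delta_pos":[0,0,0],"twist":[0,0,0],"grip":25}]' 20; python3 go.py 425.1 -246.6 12 -92.6
```

```text
[[ 424.  -244.5   48. ]]
time_s: 14.5
ee_pos: [425.4, -245.8, 11.9]
ee_rot: [-90.0, 0.1, -92.6]
force: [0.5, -0.6, 0.2]
gripper_width: 52.9
time_s: 15.0
ee_pos: [426.2, -246.5, 13.8]
ee_rot: [-89.8, -0.1, -92.6]
force: [-0.8, 0.7, 6.1]
gripper_width: 32.4
t 15.0 pos [ 426.2 -246.5   13.8] rot [-89.8  -0.1 -92.6] w 32.4 F [-0.8  0.7  6.1]
delta [ 0.01  0.18 -0.11] twist [-0.2 -0.   0.1] q [-31.  24. 116.   0.  41. -29.]
```

```bash
python3 -m pendant '[{"delta_pos":[0,0,0],"twist":[0,0,0],"grip":25},{"delta_pos":[0,-1,0],"twist":[0,0,0],"grip":25},{"delta_pos":[0,-4,0],"twist":[0,0,0],"grip":25},{"delta_pos":[0,-8,0],"twist":[0,0,0],"grip":25},{"delta_pos":[0,-10,0],"twist":[0,0,0],"grip":25}]' 20;python3 -m pendant '[{"delta_pos":[0,-1,0],"twist":[0,0,0],"grip":25},{"delta_pos":[0,-1,0],"twist":[0,0,0],"grip":25},{"delta_pos":[0,-1,0],"twist":[0,0,0],"grip":25},{"delta_pos":[0,-1,0],"twist":[0,0,0],"grip":25},{"delta_pos":[0,-1,0],"twist":[0,0,0],"grip":25}]' 20; python3 go.py 547.8 -302.1 120 -85
```

```text
time_s: 15.5
ee_pos: [427.0, -246.9, 116.2]
ee_rot: [-89.7, -0.1, -92.7]
force: [0.7, 0.0, -1.1]
gripper_width: 32.3
time_s: 16.0
ee_pos: [425.1, -245.8, 121.7]
ee_rot: [-90.0, 0.1, -92.6]
force: [0.2, -0.2, -1.2]
gripper_width: 32.3
t 16.0 pos [ 425.1 -245.8  121.7] rot [-90.    0.1 -92.6] w 32.3 F [ 0.2 -0.2 -1.2]
delta [ 5.06  0.15 12.52] twist [ 0.  -7.6 -0.1] q [-31.  16. 108.   0.  56. -29.]
```

```bash
python3 -m pendant '[{"delta_pos":[2,0,3],"twist":[0,-2,0],"grip":25},{"delta_pos":[4,0,6.5],"twist":[0,-4,0],"grip":25},{"delta_pos":[5.1,0,10],"twist":[0,-6,0],"grip":25},{"delta_pos":[5.1,0,12.5],"twist":[0,-7.6,0],"grip":25},{"delta_pos":[5.1,0,12.5],"twist":[0,-7.6,0],"grip":25}]' 20;python3 -m pendant '[{"delta_pos":[0,2,0],"twist":[0,0,0],"grip":25},{"delta_pos":[0,5,0],"twist":[0,0,0],"grip":25},{"delta_pos":[0,8,0],"twist":[0,0,0],"grip":25},{"delta_pos":[0,9,0],"twist":[0,0,0],"grip":25},{"delta_pos":[0,9,0],"twist":[0,0,0],"grip":25}]' 20; python3 go.py 547.8 -302.1 18 -85
```

```text
time_s: 16.5
ee_pos: [551.0, -303.4, 121.6]
ee_rot: [-89.9, -0.0, -85.0]
force: [0.5, -0.1, -0.8]
gripper_width: 32.5
time_s: 17.0
ee_pos: [546.7, -302.1, 31.2]
ee_rot: [-90.1, 0.1, -85.1]
force: [-0.4, -0.6, -1.6]
gripper_width: 32.4
t 17.0 pos [ 546.7 -302.1   31.2] rot [-90.1   0.1 -85.1] w 32.4 F [-0.4 -0.6 -1.6]
delta [0.01 1.32 0.11] twist [ 0.1 -0.1 -0.1] q [-30.  32.  96.   0.  52. -35.]
```

```bash
python3 -m pendant '[{"delta_pos":[0,0.3,0],"twist":[0,0,0],"grip":25},{"delta_pos":[0,0.6,0],"twist":[0,0,0],"grip":25},{"delta_pos":[0,0.8,0],"twist":[0,0,0],"grip":25},{"delta_pos":[0,1,0],"twist":[0,0,0],"grip":25},{"delta_pos":[0,1,0],"twist":[0,0,0],"grip":25}]' 20;python3 -m pendant '[{"delta_pos":[0,0.1,0],"twist":[0,0,0],"grip":25},{"delta_pos":[0,0.2,0],"twist":[0,0,0],"grip":25},{"delta_pos":[0,0.3,0],"twist":[0,0,0],"grip":25},{"delta_pos":[0,0.3,0],"twist":[0,0,0],"grip":25},{"delta_pos":[0,0.3,0],"twist":[0,0,0],"grip":25}]' 20; python3 go.py 547.8 -302.1 18 -85
```

```text
time_s: 17.5
ee_pos: [548.4, -302.9, 23.2]
ee_rot: [-89.9, -0.0, -85.0]
force: [0.2, -0.1, -0.9]
gripper_width: 32.2
time_s: 18.0
ee_pos: [548.4, -303.0, 20.1]
ee_rot: [-89.9, -0.0, -85.0]
force: [-0.8, -0.4, -1.3]
gripper_width: 32.1
t 18.0 pos [ 548.4 -303.    20.1] rot [-89.9  -0.  -85. ] w 32.1 F [-0.8 -0.4 -1.3]
delta [-0.09  0.21 -0.06] twist [-0.1 -0.   0. ] q [-30.  33.  97.   0.  51. -35.]
```

```bash
python3 -m pendant '[{"delta_pos":[-0.1,0.05,-0.05],"twist":[0,0,0],"grip":25},{"delta_pos":[-0.1,0.1,-0.05],"twist":[0,0,0],"grip":25},{"delta_pos":[-0.1,0.15,-0.05],"twist":[0,0,0],"grip":25},{"delta_pos":[-0.1,0.2,-0.05],"twist":[0,0,0],"grip":25},{"delta_pos":[-0.1,0.2,-0.05],"twist":[0,0,0],"grip":25}]' 20; python3 go.py 547.8 -302.1 18 -85
```

```text
time_s: 18.5
ee_pos: [548.2, -302.3, 19.8]
ee_rot: [-89.8, -0.1, -85.0]
force: [-2.1, 0.4, 7.7]
gripper_width: 32.2
t 18.5 pos [ 548.2 -302.3   19.8] rot [-89.8  -0.1 -85. ] w 32.2 F [-2.1  0.4  7.7]
delta [-0.03  0.18 -0.04] twist [-0.2 -0.   0.1] q [-30.  33.  97.   0.  50. -35.]
```

```bash
python3 -m pendant '[{"delta_pos":[0,-0.1,0],"twist":[0,0,0],"grip":38},{"delta_pos":[0,-0.1,0],"twist":[0,0,0],"grip":42},{"delta_pos":[0,-0.1,0],"twist":[0,0,0],"grip":50},{"delta_pos":[0,-0.1,0],"twist":[0,0,0],"grip":50},{"delta_pos":[0,-0.1,0],"twist":[0,0,0],"grip":50}]' 20;  python3 -m pendant '[{"delta_pos":[0,-1,0],"twist":[0,0,0],"grip":50},{"delta_pos":[0,-4,0],"twist":[0,0,0],"grip":50},{"delta_pos":[0,-8,0],"twist":[0,0,0],"grip":50},{"delta_pos":[0,-11,0],"twist":[0,0,0],"grip":50},{"delta_pos":[0,-11,0],"twist":[0,0,0],"grip":50}]';python3 go.py 515.9 -400.4 130 -85
python3 - <<'E'
from meas import *
p,d=imaging.grab_frame('scene');img=p[:,:,::-1].copy()
cv2.imwrite('pics/s7.png',cv2.resize(img[100:240,170:370],None,fx=4,fy=4,interpolation=cv2.INTER_CUBIC))
E
```

```text
time_s: 19.0
ee_pos: [547.7, -301.9, 18.8]
ee_rot: [-89.9, -0.0, -85.0]
force: [0.4, -0.2, -0.6]
gripper_width: 45.5
time_s: 19.5
ee_pos: [550.5, -303.6, 135.1]
ee_rot: [-89.4, -0.4, -85.0]
force: [0.6, -1.2, 1.3]
gripper_width: 45.9
t 19.5 pos [ 550.5 -303.6  135.1] rot [-89.4  -0.4 -85. ] w 45.9 F [ 0.6 -1.2  1.3]
delta [ 9.34  0.53 -4.28] twist [-0.6 -0.   0.4] q [-30.  26.  90.   0.  64. -35.]
```

View pics/s7.png

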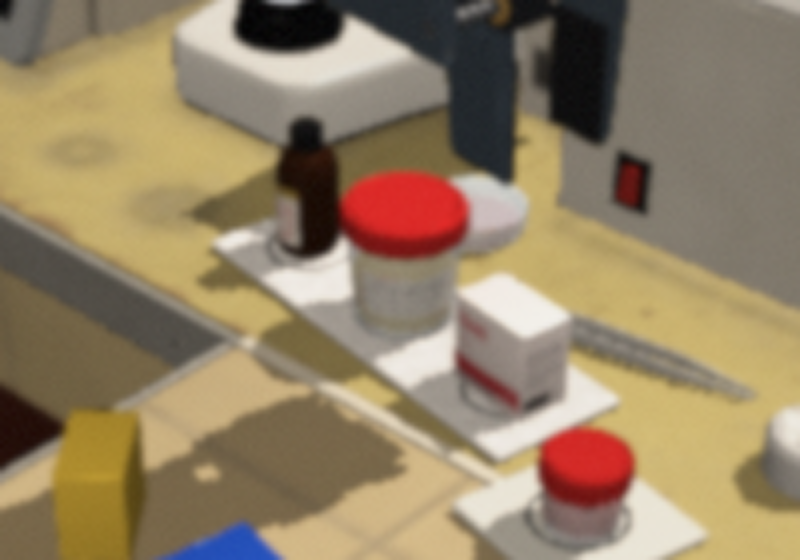

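```bash
python3 - <<'E'
from meas import *
print(plane('top',[(301.72,149.38)],45),plane('scene',[(170+587/4-.4,100+456/4-.4)],45))
E
python3 -m pendant '[{"delta_pos":[3,0,-1.4],"twist":[0,0,0],"grip":60},{"delta_pos":[6,0,-2.8],"twist":[0,0,0],"grip":68},{"delta_pos":[9.3,0,-4.2],"twist":[0,0,0],"grip":68},{"delta_pos":[9.3,0,-4.2],"twist":[0,0,0],"grip":68},{"delta_pos":[9.3,0,-4.2],"twist":[0,0,0],"grip":68}]';python3 -m pendant '[{"delta_pos":[0,2,0],"twist":[0,0,0],"grip":68},{"delta_pos":[0,4,0],"twist":[0,0,0],"grip":68},{"delta_pos":[0,4,0],"twist":[0,0,0],"grip":68},{"delta_pos":[0,4,0],"twist":[0,0,0],"grip":68},{"delta_pos":[0,4,0],"twist":[0,0,0],"grip":68}]';python3 go.py 515.2 -400.4 17 -85
```

```text
[[ 514.9 -399.9   45. ]] [[ 515. -399.   45.]]
time_s: 20.05
ee_pos: [512.9, -398.2, 127.8]
ee_rot: [-90.0, 0.1, -85.1]
force: [0.5, 1.2, 1.3]
gripper_width: 61.7
time_s: 20.55
ee_pos: [514.7, -398.0, 90.1]
ee_rot: [-89.8, -0.1, -85.0]
force: [-0.2, 0.1, 0.5]
gripper_width: 62.0
t 20.55 pos [ 514.7 -398.    90.1] rot [-89.8  -0.1 -85. ] w 62.0 F [-0.2  0.1  0.5]
delta [0.23 7.31 0.01] twist [-0.2  0.   0.1] q [-39.  30.  89.   0.  61. -44.]
```

```bash
python3 -m pendant '[{"delta_pos":[0.15,2,0],"twist":[0,0,0],"grip":68},{"delta_pos":[0.15,5,0],"twist":[0,0,0],"grip":68},{"delta_pos":[0.15,7,0],"twist":[0,0,0],"grip":68},{"delta_pos":[0.15,7.3,0],"twist":[0,0,0],"grip":68},{"delta_pos":[0.15,7.3,0],"twist":[0,0,0],"grip":68}]';python3 -m pendant '[{"delta_pos":[0,0,0],"twist":[0,0,0],"grip":68},{"delta_pos":[0,0,0],"twist":[0,0,0],"grip":55},{"delta_pos":[0,0,0],"twist":[0,0,0],"grip":45},{"delta_pos":[0,0,0],"twist":[0,0,0],"grip":35},{"delta_pos":[0,0,0],"twist":[0,0,0],"grip":35}]' 20;python3 go.py 515.2 -399.6 17 -85
```

```text
time_s: 21.05
ee_pos: [514.6, -399.9, 16.7]
ee_rot: [-89.9, -0.1, -85.0]
force: [-0.2, 0.7, 0.3]
gripper_width: 62.2
time_s: 21.55
ee_pos: [514.4, -400.0, 16.8]
ee_rot: [-89.9, -0.1, -85.0]
force: [-0.4, 1.2, 3.4]
gripper_width: 39.3
t 21.55 pos [ 514.4 -400.    16.8] rot [-89.9  -0.1 -85. ] w 39.3 F [-0.4  1.2  3.4]
delta [-0.04 -0.02  0.08] twist [-0.1 -0.   0.1] q [-39.  35.  93.   0.  52. -44.]
```

```bash
python3 -m pendant '[{"delta_pos":[0,0,0],"twist":[0,0,0],"grip":35},{"delta_pos":[0,-1,0],"twist":[0,0,0],"grip":35},{"delta_pos":[0,-4,0],"twist":[0,0,0],"grip":35},{"delta_pos":[0,-8,0],"twist":[0,0,0],"grip":35},{"delta_pos":[0,-12,0],"twist":[0,0,0],"grip":35}]' 20;python3 -m pendant '[{"delta_pos":[0,0,0],"twist":[0,0,0],"grip":35},{"delta_pos":[0,0,0],"twist":[0,0,0],"grip":35},{"delta_pos":[0,0,0],"twist":[0,0,0],"grip":35},{"delta_pos":[0,0,0],"twist":[0,0,0],"grip":35},{"delta_pos":[0,0,0],"twist":[0,0,0],"grip":35}]' 20;python3 go.py 541 -222.4 130 -85
python3 - <<'E'
from meas import *
for n in('scene','top'):
    p,d=imaging.grab_frame(n);img=p[:,:,::-1].copy()
    cv2.imwrite(f'pics/{n}8.png',cv2.resize(img[100:240,170:370] if n=='scene' else img[85:235,165:365],None,fx=4,fy=4,interpolation=cv2.INTER_CUBIC))
    _,red,_=meas(img=img)
    for a,c,m in blobs(red,(165,100,370,240)): print(n,a,c,cv2.boundingRect(m),plane(n,[c],70.5))
E
```

```text
time_s: 22.05
ee_pos: [513.5, -399.4, 137.3]
ee_rot: [-90.0, 0.0, -85.0]
force: [0.6, 0.0, 0.5]
gripper_width: 38.6
time_s: 22.55
ee_pos: [513.4, -399.3, 134.6]
ee_rot: [-90.0, 0.1, -85.0]
force: [0.3, -0.4, -0.1]
gripper_width: 39.2
t 22.55 pos [ 513.4 -399.3  134.6] rot [-90.    0.1 -85. ] w 39.2 F [ 0.3 -0.4 -0.1]
delta [-17.38   0.48   4.28] twist [ 0.  -0.  -0.1] q [-39.  28.  86.   0.  66. -44.]
scene 545 [270.69 152.96] (255, 143, 32, 21) [[ 535.2 -227.    70.5]]
scene 157 [324.17 155.96] (319, 148, 13, 19) [[ 614.1 -290.5   70.5]]
top 292 [217.43 133.4 ] (209, 124, 21, 24) [[ 547.8 -214.2   70.5]]
```

View pics/scene8.png

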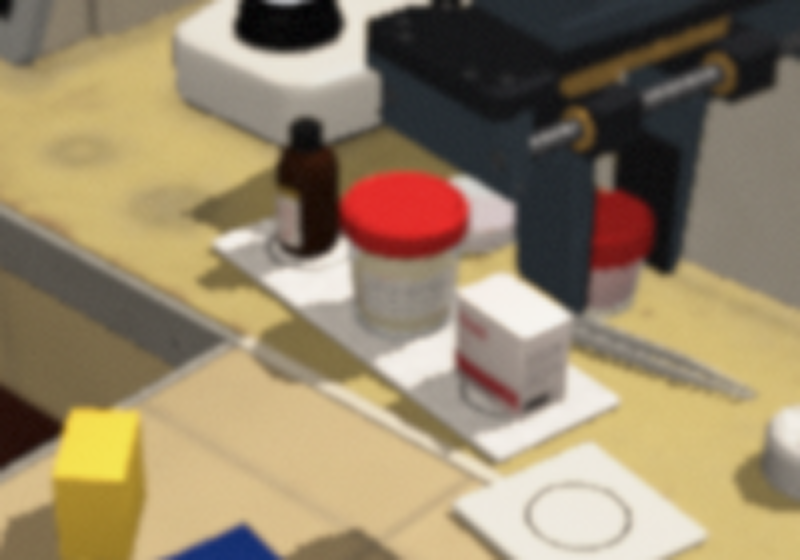

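View pics/top8.png

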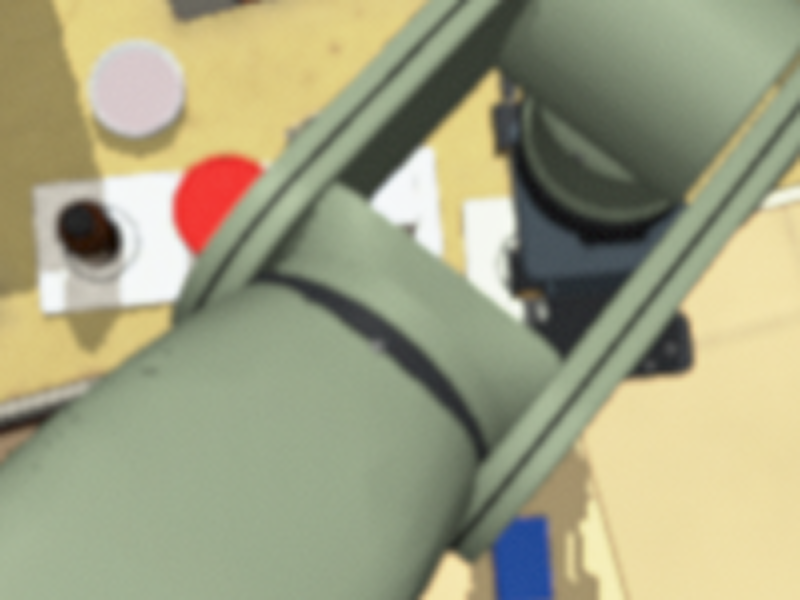

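```bash
python3 - <<'E'
from meas import *
print(plane('top',[(221.9,137.1)],70.5),plane('scene',[(170+404/4-.4,100+209/4-.4)],70.5),plane('scene',[(170+306/4-.4,100+124/4-.4)],78))
E
python3 -m pendant '[{"delta_pos":[-4,0,1],"twist":[0,0,0],"grip":35},{"delta_pos":[-8,0,2],"twist":[0,0,0],"grip":35},{"delta_pos":[-12,0,3],"twist":[0,0,0],"grip":35},{"delta_pos":[-15.5,0,4],"twist":[0,0,0],"grip":35},{"delta_pos":[-17.4,0,4.3],"twist":[0,0,0],"grip":35}]' 20;python3 -m pendant '[{"delta_pos":[0,1,0],"twist":[0,0,0],"grip":35},{"delta_pos":[0,2,0],"twist":[0,0,0],"grip":35},{"delta_pos":[0,3,0],"twist":[0,0,0],"grip":35},{"delta_pos":[0,3,0],"twist":[0,0,0],"grip":35},{"delta_pos":[0,3,0],"twist":[0,0,0],"grip":35}]' 20;python3 go.py 541 -222.4 81.5 -85
```

```text
[[ 539.4 -224.1   70.5]] [[ 537.3 -223.5   70.5]] [[ 534.4 -137.    78. ]]
time_s: 23.15
ee_pos: [542.0, -219.9, 135.8]
ee_rot: [-89.9, 0.0, -84.9]
force: [0.1, -0.6, -0.7]
gripper_width: 38.9
time_s: 23.65
ee_pos: [541.5, -223.6, 105.4]
ee_rot: [-90.0, -0.0, -85.1]
force: [0.3, -0.3, 0.5]
gripper_width: 39.5
t 23.65 pos [ 541.5 -223.6  105.4] rot [-90.   -0.  -85.1] w 39.5 F [ 0.3 -0.3  0.5]
delta [-0.12  2.39 -0.04] twist [-0.  -0.1  0. ] q [-24.  24.  97.   0.  59. -28.]
```

```bash
python3 -m pendant '[{"delta_pos":[0,0.7,0],"twist":[0,0,0],"grip":35},{"delta_pos":[0,1.4,-0.1],"twist":[0,0,0],"grip":35},{"delta_pos":[0,1.9,-0.1],"twist":[0,0,0],"grip":35},{"delta_pos":[0,2.1,-0.1],"twist":[0,0,0],"grip":35},{"delta_pos":[0,2.1,-0.1],"twist":[0,0,0],"grip":35}]' 20;python3 -m pendant '[{"delta_pos":[0,0.1,0],"twist":[0,0,0],"grip":35},{"delta_pos":[0,0.15,0],"twist":[0,0,0],"grip":35},{"delta_pos":[0,0.2,0],"twist":[0,0,0],"grip":35},{"delta_pos":[0,0.2,0],"twist":[0,0,0],"grip":35},{"delta_pos":[0,0.2,0],"twist":[0,0,0],"grip":35}]' 20;python3 go.py 540.5 -223 81.3 -85; python3 - <<'E'
from meas import *
p,d=imaging.grab_frame('scene');img=p[:,:,::-1].copy()
cv2.imwrite('pics/s9.png',cv2.resize(img[100:240,170:370],None,fx=4,fy=4,interpolation=cv2.INTER_CUBIC))
E
```

```text
time_s: 24.15
ee_pos: [540.7, -222.7, 84.6]
ee_rot: [-89.9, -0.0, -85.0]
force: [0.3, 0.5, -0.8]
gripper_width: 39.5
time_s: 24.65
ee_pos: [540.9, -222.8, 83.2]
ee_rot: [-89.9, -0.0, -85.0]
force: [-0.6, -0.1, -0.5]
gripper_width: 39.2
t 24.65 pos [ 540.9 -222.8   83.2] rot [-89.9  -0.  -85. ] w 39.2 F [-0.6 -0.1 -0.5]
delta [ 0.02  0.19 -0.04] twist [-0.1 -0.   0. ] q [-24.  25.  99.   0.  56. -28.]
```

View pics/s9.png

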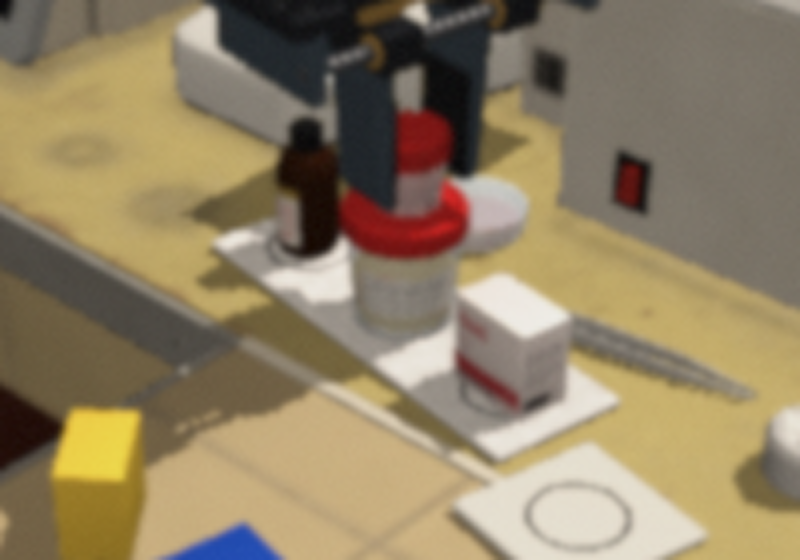

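```bash
python3 -m pendant '[{"delta_pos":[0,0.05,0],"twist":[0,0,0],"grip":35},{"delta_pos":[0,0.1,0],"twist":[0,0,0],"grip":35},{"delta_pos":[0,0.15,0],"twist":[0,0,0],"grip":35},{"delta_pos":[0,0.15,0],"twist":[0,0,0],"grip":35},{"delta_pos":[0,0.15,0],"twist":[0,0,0],"grip":35}]' 20;python3 go.py 540.5 -223 81.3 -85
```

```text
time_s: 25.2
ee_pos: [540.9, -222.8, 81.6]
ee_rot: [-89.9, -0.0, -85.1]
force: [0.5, 0.4, -0.4]
gripper_width: 39.1
t 25.2 pos [ 540.9 -222.8   81.6] rot [-89.9  -0.  -85.1] w 39.1 F [ 0.5  0.4 -0.4]
delta [ 0.02  0.03 -0.04] twist [-0.1 -0.1  0. ] q [-24.  26.  99.   0.  55. -28.]
```

```bash
python3 -m pendant '[{"delta_pos":[0,0.03,0],"twist":[0,0,0],"grip":35},{"delta_pos":[0,0.06,0],"twist":[0,0,0],"grip":35},{"delta_pos":[0,0.1,0],"twist":[0,0,0],"grip":35},{"delta_pos":[0,0.1,0],"twist":[0,0,0],"grip":35},{"delta_pos":[0,0.1,0],"twist":[0,0,0],"grip":35}]' 20;python3 go.py 540.5 -223 81.3 -85
```

```text
time_s: 25.7
ee_pos: [541.0, -222.9, 81.0]
ee_rot: [-89.9, -0.0, -85.0]
force: [-1.3, -0.5, 3.7]
gripper_width: 38.8
t 25.7 pos [ 541.  -222.9   81. ] rot [-89.9  -0.  -85. ] w 38.8 F [-1.3 -0.5  3.7]
delta [ 0.01 -0.03 -0.05] twist [-0.1 -0.   0. ] q [-24.  26.  99.   0.  55. -28.]
```

Contact. I'll release gently and rise.

```bash
python3 -m pendant '[{"delta_pos":[0,0,0],"twist":[0,0,0],"grip":44},{"delta_pos":[0,0,0],"twist":[0,0,0],"grip":48},{"delta_pos":[0,0,0],"twist":[0,0,0],"grip":58},{"delta_pos":[0,0,0],"twist":[0,0,0],"grip":60},{"delta_pos":[0,0,0],"twist":[0,0,0],"grip":60}]' 20;  python3 -m pendant '[{"delta_pos":[0,-1,0],"twist":[0,0,0],"grip":60},{"delta_pos":[0,-4,0],"twist":[0,0,0],"grip":60},{"delta_pos":[0,-8,0],"twist":[0,0,0],"grip":60},{"delta_pos":[0,-8,0],"twist":[0,0,0],"grip":60},{"delta_pos":[0,-8,0],"twist":[0,0,0],"grip":60}]';python3 go.py 400 -480 170 -85
```

```text
time_s: 26.2
ee_pos: [540.8, -222.8, 80.3]
ee_rot: [-89.9, -0.0, -85.0]
force: [0.1, 0.2, -0.7]
gripper_width: 54.1
time_s: 26.7
ee_pos: [541.3, -223.0, 162.1]
ee_rot: [-89.8, -0.1, -85.0]
force: [0.6, -0.2, 0.2]
gripper_width: 54.6
t 26.7 pos [ 541.3 -223.   162.1] rot [-89.8  -0.1 -85. ] w 54.6 F [ 0.6 -0.2  0.2]
delta [ 24.39  -0.81 -16.29] twist [-0.2 -0.   0.1] q [-24.  21.  93.   0.  65. -28.]
```

```bash
python3 -m pendant '[{"delta_pos":[4,-2,-2.7],"twist":[0,0,0],"grip":60},{"delta_pos":[8,-4,-5.4],"twist":[0,0,0],"grip":60},{"delta_pos":[12,-5,-8],"twist":[0,0,0],"grip":60},{"delta_pos":[16,-5,-11],"twist":[0,0,0],"grip":60},{"delta_pos":[20,-5,-14],"twist":[0,0,0],"grip":60}]';python3 -m pendant '[{"delta_pos":[4,0,-2.7],"twist":[0,0,0],"grip":60},{"delta_pos":[8,0,-5.4],"twist":[0,0,0],"grip":60},{"delta_pos":[10,0,-7],"twist":[0,0,0],"grip":60},{"delta_pos":[10,0,-7],"twist":[0,0,0],"grip":60},{"delta_pos":[10,0,-7],"twist":[0,0,0],"grip":60}]'
python3 - <<'E'
from meas import *
for n in('scene','top'):
    p,d=imaging.grab_frame(n);img=p[:,:,::-1].copy();cv2.imwrite(f'pics/{n}10f.png',img)
    cv2.imwrite(f'pics/{n}10.png',cv2.resize(img[100:240,170:370] if n=='scene' else img[85:235,165:365],None,fx=4,fy=4,interpolation=cv2.INTER_CUBIC))
E
```

```text
time_s: 27.2
ee_pos: [418.6, -432.5, 209.6]
ee_rot: [-90.0, 0.0, -85.0]
force: [0.9, -0.6, 0.1]
gripper_width: 54.8
time_s: 27.7
ee_pos: [358.4, -536.6, 208.8]
ee_rot: [-90.0, 0.2, -85.1]
force: [0.1, -0.9, 0.7]
gripper_width: 54.8
```

View pics/scene10.png

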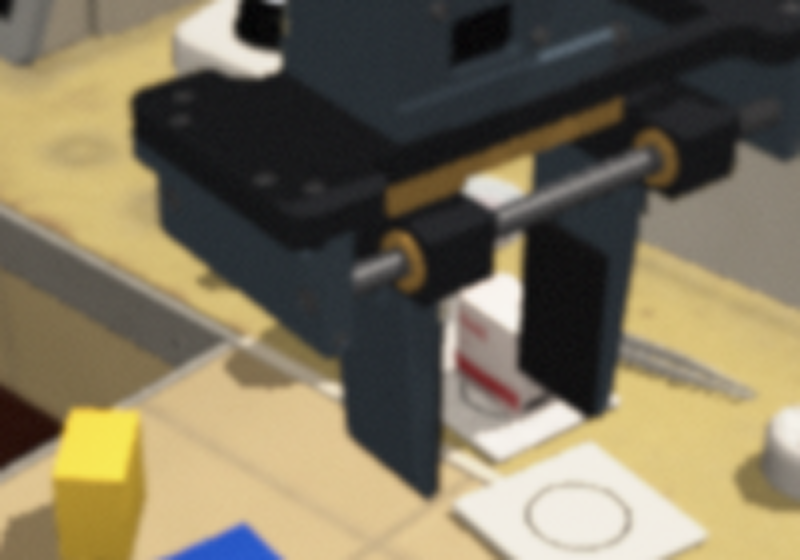

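View pics/top10.png

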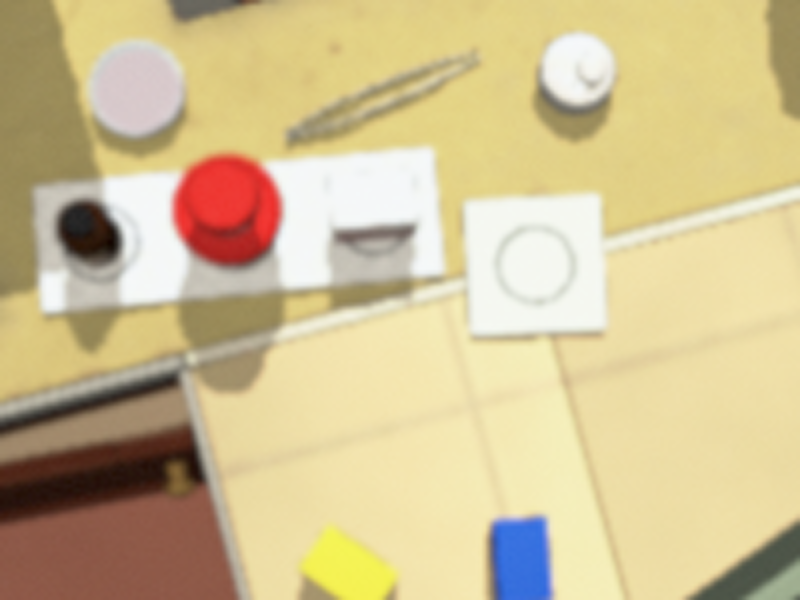

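```bash
python3 - <<'E'
from meas import *
def px(x,y): return (165+x/4-.4,85+y/4-.4)
C=np.array([540.97,-222.43]);a=.0855;Rm=np.array([[np.cos(a),-np.sin(a)],[np.sin(a),np.cos(a)]])
for n,p,z in [('dropper',px(80,218),78),('large',px(227.5,210),70.5),('small',px(223,194),109.5),('carton',px(374,201),54)]:
    P=plane('top',[p],z)[0,:2];print(n,P,'strip frame',(Rm.T@(P-C)).round(1))
img=cv2.imread('pics/top10f.png')
cv2.imwrite('pics/tz.png',cv2.resize(img[115:165,170:275],None,fx=7.6,fy=7.6,interpolation=cv2.INTER_CUBIC))
a0=cv2.imread('pics/top0.png')[85:120,165:330].astype(int);b=img[85:120,165:330].astype(int);print('bystander diff',np.abs(a0-b).max(2).mean(),(np.abs(a0-b).max(2)>40).sum())
E
```

```text
dropper [ 534.6 -143.2] strip frame [ 0.4 79.5]
large [ 539.5 -223.1] strip frame [-1.5 -0.5]
small [ 540.2 -224.3] strip frame [-0.9 -1.8]
carton [ 546.9 -303.1] strip frame [ -1.  -80.9]
bystander diff 2.0225108225108226 0
```

View pics/tz.png

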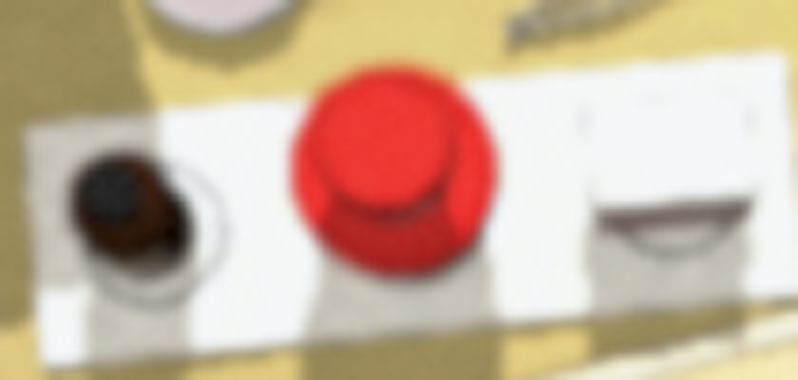

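```bash
python3 -m pendant '[{"delta_pos":[3,0,-4],"twist":[0,0,0],"grip":60},{"delta_pos":[5,0,-8],"twist":[0,0,0],"grip":60},{"delta_pos":[5,0,-11],"twist":[0,0,0],"grip":60},{"delta_pos":[5,0,-11],"twist":[0,0,0],"grip":60},{"delta_pos":[5,0,-11],"twist":[0,0,0],"grip":60}]'
python3 - <<'E'
from meas import *
for n in('scene',):
    p,d=imaging.grab_frame(n);img=p[:,:,::-1].copy()
    cv2.imwrite(f'pics/{n}11.png',cv2.resize(img[100:240,170:370],None,fx=4,fy=4,interpolation=cv2.INTER_CUBIC))
E
```

```text
time_s: 28.3
ee_pos: [254.5, -595.6, 210.4]
ee_rot: [-89.9, -0.0, -85.0]
force: [-0.5, 0.3, -0.3]
gripper_width: 54.5
```

View pics/scene11.png

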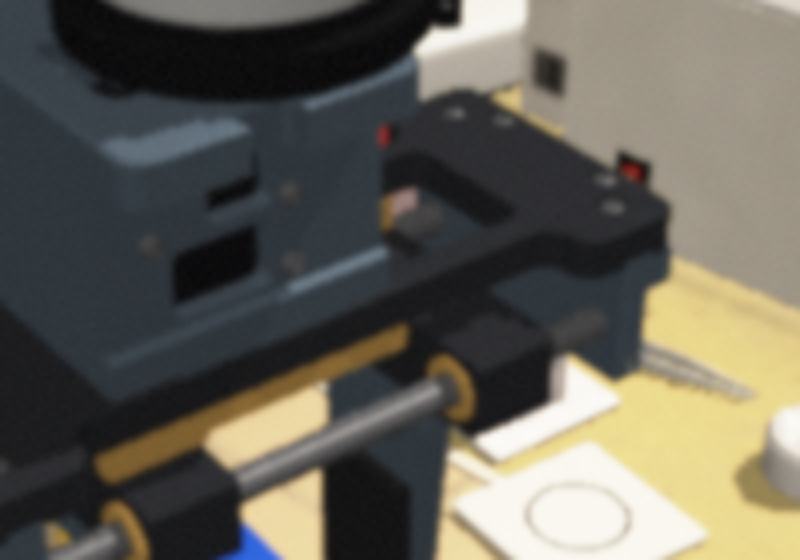

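```bash
python3 - <<'E'
from meas import *
def px(x,y): return (170+x/4-.4,100+y/4-.4)
print(plane('scene',[px(310,245),px(404,314),px(508,389)],6))
c=imaging.camera_info('scene')
E
python3 - <<'E'
from workcell import imaging
import numpy as np,cv2
c=imaging.camera_info('scene');K=np.array([[c['fx'],0,c['cx']],[0,c['fy'],c['cy']],[0,0,1]])
q,_=cv2.projectPoints(np.array([[534.1,-142.8,6],[534.1,-142.8,78.],[534.1,-142.8,56]]),cv2.Rodrigues(np.array(c['R']))[0],np.array(c['t']),K,np.array([c['k1'],0,0,0,0]))
print((q.reshape(-1,2)-[169.6,99.6])*4)
E
```

```text
[[ 535.2 -137.1    6. ]
 [ 541.3 -218.7    6. ]
 [ 547.9 -298.9    6. ]]
[[313.75294544 250.45820395]
 [311.48351849 128.79835128]
 [312.19827025 167.08154267]]
```

The scene camera reads the left ring itself at y ≈ -137, the same offset as the dropper cap. The bottle is therefore centred on its ring, and I'm handing the job in.

```bash
python3 -c "
from workcell import job
print(job.job_done())"
```

```text
the job is handed in; nothing more can be done
None
```

I stood the dropper on the left ring, the large cup on the middle ring and the carton on the right ring. Then I moved the small cup from the tile onto the large cup's lid, and handed in at about 28.3 s.

**Positions:** The last top-view picture put each item within about 2 mm of its ring centre along x and y. The two cups are about 1.5 mm apart.

**Bystanders:** The top view showed no pixel change round the dish, forceps and tally counter. Everything looked upright, and the gripper was backed well clear.

**Checks that disagreed or failed:**
- The scene camera put the dropper about 6 mm off in y. It put the printed left ring about the same distance off, so I took this as a calibration offset.
- The last two scene pictures were blocked by the gripper. The final placement of the small cup was therefore checked from the top view only.

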